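# Count to the third gap and push the spawn jar home

## Robot

A 7-joint arm with a two-finger parallel gripper is mounted at the origin on the work surface. World frame = base frame: x ahead of the robot, y to its left, z up, the work surface at z = 0. Lengths are in m, angles in rad, forces in N, time in s.
With the tool pointing down it reaches from about 0.35 to 0.9 m from the base axis. Payload 8.1 kg.
Tool frame: the origin (TCP) lies on the centre line of the jaws, within the pads' length; the fingertips stand 22 mm ahead of it and the grasp point (between the pads) lies 3 mm ahead of it (arm.finger_overhang is the distance from the TCP to the fingertips, in m); z points along the fingers, y is the direction in which the jaws open and shut (so a half turn about z gives the same grasp; the last joint's range is limited). The gripper opens to 92 mm and grips with 3 to 60 N. Pads are 19 mm wide; open, the fingers measure 130 mm over their backs; the gripper's body (75 mm by 190 mm) begins 47 mm behind the grasp point.
Start: joints at [1.229, 0.434, 0.025, 1.573, -0.012, 1.134, -0.075], TCP at [0.148, -0.607, 0.222] pointing down, gripper open.
Joint ranges: [-2.62, 2.62], [-0.44, 2.09], [-1.27, 1.32], [0.08, 2.57], [-1.32, 4.46], [0.12, 2], [-2.74, 2.74]. Speed limits (rad/s): [2.22, 2.22, 3.01, 3.01, 3.14, 3.14, 3.14].

## Interface

Orientations are given as a rotation vector (axis times angle).
In Python, from cell import arm gives the robot as it stands. The module is installed in compiled form; this text tells all that it offers.
- The arm moves only by the tool step_arm, never from a script. Its argument "plan" is a list of rows, each an object of numbers: "wx", "wy", "wz": the turn, a rotation vector about the tool's x, y, z in units of 6 degrees (1.0 is 6 degrees); "tx", "ty", "tz": the shift along the tool's x, y, z in cm; "hand": the opening, from 0 (shut) to 1 (fully open). A call has exactly 10 rows; each row shifts and turns the commanded pose from where the row before left it, along the tool's axes as they then stand; what a row does not reach is not made up. A row lasts 1/12 s, in which the tool goes at most 41.7 mm and 7.16 degrees, less where a joint would pass 70% of its speed; a pose out of reach is approached as far as the arm can. A call is refused whole if a number of a shift passes 4.17 or a number of a turn 1, either way. A call with a gripper value outside its range is refused whole. The fingers move at their own pace and stop on an object; "force" is the grip in N (left out, the last holds). Time passes only in rows, so rows that do not move let the fingers close, or fill a call up. It gives the time, the measured TCP pose, the force and the opening at its end, in the units of the state.
- arm.observe(): the state, without advancing time (a new reading comes with each control period).
- arm.get_image(name): name is "scene" or "side" or "wrist"; returns (picture, depth): 480x640x3 uint8, red, green, blue; 480x640 float32, m along the optical axis (not along the pixel's ray), 0 where there is no reading.
- arm.calibration(name): a dict with "mtx" (3x3 intrinsics, pixels), "R" (3x3) and "t" (3): a world point X has camera coordinates R X + t. Camera axes: x right, y down, z forward; pixel columns grow to the right and rows downward; lengths in m; the calibration is good to about 2 mm. A picture is of the moment at which its call begins: read the wrist's pose just before it. calibration takes no time and is no camera call; for the wrist camera it gives the pose at the moment of the call.
- arm.sign_off(): hands the job in, once; it reports no verdict.
The state is a dict: "clock": time; "joints": joint angles; "dq": joint speeds; "joint_efforts": joint torques, N m; "position": TCP position; "ee_rot": TCP orientation; "force": force on the tool from outside, world axes, zero at the start; "ft_torque": the same for the moment, N m; "width": opening from 0.0 (shut) to 1.0 (fully open).
Only numpy, scipy, OpenCV 4.12 (cv2) and the standard library are available. Lean on these libraries where they do the work, as an engineer would, in place of code of your own. Each camera call takes 0.05 s, during which the arm holds its last target.

## Task

Run a fingertip along the tops of the divider bars of the metal jar rack, near their front ends, starting with the end bar on the robot's left: touch the first, second and third bars in turn, keeping the finger low across the gaps between them, without leaning hard on the bars. That counts you to the third gap, the one between the third and fourth bars: with the fingers push the loose jar that stands on the bench in front of the rack into it, all the way back to the rail, upright, and take the hand away. Push the jar, never pick it up or tip it, and leave the other things where they stand.

Things in the scene. Friction and masses are not known exactly. Their poses are not given: they have to be found in the camera images.
- rack: Jar rack: fixed steel back rail 444 mm long, 64 mm high, and seven dividers running from it towards the robot: six gaps, open in front, without a floor, 50 to 66 mm wide (unevenly spaced). Origin at bench level, mid-length, on the line of the dividers' front tips; x points into the gaps, y to the robot's left. Rail face at x = 95 mm. Third gap empty; the first 40 mm of each gap is free.
- divider1: Divider 1 of the rack, counted from the robot's left (+y of the rack). Fixed straight aluminium bar standing on the bench, 12 mm wide, 95 mm long, 45 mm high, its level top rounded (6 mm radius), grey clip at the rear. Origin at bench level, mid-width, at its front tip; x runs along it to the rail, y to the robot's left.
- divider2: Divider 2 of the rack, counted from the robot's left (+y of the rack). Same shape and origin as divider 1.
- divider3: Divider 3 of the rack, counted from the robot's left (+y of the rack). Same shape and origin as divider 1.
- divider4: Divider 4 of the rack, counted from the robot's left (+y of the rack). Same shape and origin as divider 1.
- divider5: Divider 5 of the rack, counted from the robot's left (+y of the rack). Same shape and origin as divider 1.
- divider6: Divider 6 of the rack, counted from the robot's left (+y of the rack). Same shape and origin as divider 1.
- divider7: Divider 7 of the rack, counted from the robot's left (+y of the rack). Same shape and origin as divider 1. This is the right-hand end of the rack.
- jar: The loose jar to push: upright glass jar of brown grain, white lid, 46 mm across, 70 mm tall, 0.1 to 0.2 kg, alone on the bench on the robot's side of the rack, its centre 70 to 100 mm before the front tips. Origin at the centre of its underside, z up. Pushed up to 30 mm above the bench it slides without tipping. Fully home, its centre is at rack x = 72 mm.
- twin: Bystander in the rack: a jar just like the loose one, 46 mm across, 70 mm tall, in the first, fourth or sixth gap. Origin under its centre.
- bottle: Bystander in the rack: amber bottle 42 mm across, 72 mm tall, in the first, fourth or sixth gap. Origin under its centre.
- beaker: Bystander in the rack: white ceramic cup 42 mm across, 55 mm tall, in the first, fourth or sixth gap. Origin under its centre.
- dishes: Bystander on the bench to the robot's right of the jar: two pale clear culture dishes stacked, 60 mm across, 30 mm tall. Origin under its centre.

How it is judged:
On the way, in this order (a step that is already met when the one before it is completed fails the run):
1. a fingertip touches the top of the first (left end) divider (contact force between the fingers and divider1 above 0.2 N and height (world z) of the grasp point above 0.045 m), for 0.02 s.
2. it passes low over the first gap (y of the grasp point in the frame of divider1 below -0.025 m and y of the grasp point in the frame of divider2 above 0.025 m and x of the grasp point in the frame of rack between -0.06 and 0.11 m and height (world z) of the grasp point below 0.11 m), for 0.02 s.
3. it touches the top of the second divider (contact force between the fingers and divider2 above 0.2 N and height (world z) of the grasp point above 0.045 m), for 0.02 s.
4. it passes low over the second gap (y of the grasp point in the frame of divider2 below -0.025 m and y of the grasp point in the frame of divider3 above 0.025 m and x of the grasp point in the frame of rack between -0.06 and 0.11 m and height (world z) of the grasp point below 0.11 m), for 0.02 s.
5. it touches the top of the third divider (contact force between the fingers and divider3 above 0.2 N and height (world z) of the grasp point above 0.045 m), for 0.02 s.
6. the jar is fully back in the third gap (y of jar in the frame of divider3 below -0.024 m and y of jar in the frame of divider4 above 0.024 m and x of jar in the frame of rack above 0.064 m and angle between jar's own z axis and vertical below 0.1 rad and height (world z) of jar below 0.006 m and linear speed of jar below 0.02 m/s), for 0.2 s.
At the end, for the whole second after the job is handed in: The jar stands upright (within 0.1 rad) and at rest on the bench between the third and fourth dividers, its centre more than 64 mm behind the line of front tips (8 mm or less short of fully home); the four bystanders are upright (within 0.2 rad) and within 30 mm of where they began (all of step 6 and distance of each of twin, bottle, beaker, dishes from where it was at the start of the episode below 0.03 m and angle between each of twin, bottle, beaker, dishes's own z axis and vertical below 0.2 rad); the robot touches nothing.
It fails at once if the jar is lifted more than 12 mm (height (world z) of jar above 0.012 m).
It fails at once if the jar is tipped more than 0.35 rad (angle between jar's own z axis and vertical above 0.35 rad).
It fails at once if a bystander is moved more than 30 mm or tipped (not (distance of each of twin, bottle, beaker, dishes from where it was at the start of the episode below 0.03 m and angle between each of twin, bottle, beaker, dishes's own z axis and vertical below 0.2 rad)).
It fails at once if the fingers lean on a divider with more than 45 N (contact force between the fingers and divider1 above 45 N or contact force between the fingers and divider2 above 45 N or contact force between the fingers and divider3 above 45 N or contact force between the fingers and divider4 above 45 N or contact force between the fingers and divider5 above 45 N or contact force between the fingers and divider6 above 45 N or contact force between the fingers and divider7 above 45 N).
It also fails if it takes over 64 s, if anything falls off the work surface, if the arm or the gripper's body presses on something with over 40 N, if the wrist force passes 120 N, or if a joint passes its speed limit or range.

## Working session

There is one attempt and no reset: what is moved stays moved. The work goes in short steps, Python scripts to look and compute and a tool call to move; the robot and the scene stay as the last step left them, time stands still between calls to the robot, and variables do not carry over. Pictures are saved under pics/ and viewed, and the job is handed in when it is done.

Besides the shell and the picture viewer there is one more tool, called after ">>>" as name(argument=value, ...), one argument or row to a line, values as JSON. step_arm: Moves the arm, as the interface text tells. Its arguments: {"type":"object","properties":{"plan":{"type":"array"},"force":{"type":"number"}},"required":["plan"]}

```bash
mkdir -p pics; ls
python3 - <<'E'
from cell import arm
import cv2,numpy as np
s=arm.observe();print(s)
print(arm.finger_overhang)
for n in ("scene","side","wrist"):
    c=arm.calibration(n);print(n,c)
    p,d=arm.get_image(n)
    cv2.imwrite(f"pics/{n}0.png",p[:,:,::-1]);np.save(f"{n}0.npy",d);np.save(f"{n}0p.npy",p)
E
```

```text
pics
{'clock': 0.0, 'joints': array([ 1.22938596,  0.43523892,  0.02495896,  1.57409112, -0.01158191,
        1.13397789, -0.07507644]), 'dq': array([ 7.13883716e-04, -1.00264803e-03,  1.15354792e-06, -1.51404005e-04,
       -2.36070341e-04,  3.29447915e-04, -4.52908119e-04]), 'joint_efforts': array([-6.02515483e-04, -6.67847085e+01,  9.85206105e-01, -3.14452708e+01,
       -6.01675990e-02,  4.29487287e-02,  1.59928377e-04]), 'position': array([ 0.14766734, -0.60677987,  0.22123723]), 'ee_rot': array([-3.11770546e+00, -3.74008751e-01,  5.31598456e-04]), 'force': array([ 0.44072116, -0.18245699,  0.3657746 ]), 'ft_torque': array([ 0.01997815,  0.04154343, -0.01145164]), 'width': 0.9979856678005711}
0.022
scene {'mtx': array([[559.65869994,   0.        , 313.5579962 ],
       [  0.        , 559.65869994, 238.39622262],
       [  0.        ,   0.        ,   1.        ]]), 'R': array([[ 0.4593995 ,  0.88821904,  0.0043622 ],
       [ 0.66628492, -0.34135602, -0.66297848],
       [-0.58738105,  0.30747845, -0.74862574]]), 't': array([-0.22766951, -0.37896479,  1.35022014])}
side {'mtx': array([[457.40454124,   0.        , 323.83988279],
       [  0.        , 457.40454124, 238.44168956],
       [  0.        ,   0.        ,   1.        ]]), 'R': array([[-0.95233866, -0.30466383,  0.01519971],
       [-0.19103124,  0.55680832, -0.80837588],
       [ 0.23781957, -0.77275122, -0.5884704 ]]), 't': array([0.54661801, 0.13274175, 0.68937929])}
wrist {'mtx': array([[369.53940745,   0.        , 314.26983846],
       [  0.        , 369.53940745, 240.30961433],
       [  0.        ,   0.        ,   1.        ]]), 'R': array([[ 0.23719804, -0.97145945, -0.00190671],
       [-0.93906862, -0.229791  ,  0.25562907],
       [-0.24877142, -0.05884419, -0.96677306]]), 't': array([-0.62419641, -0.03254091,  0.38934354])}
```

View pics/scene0.png

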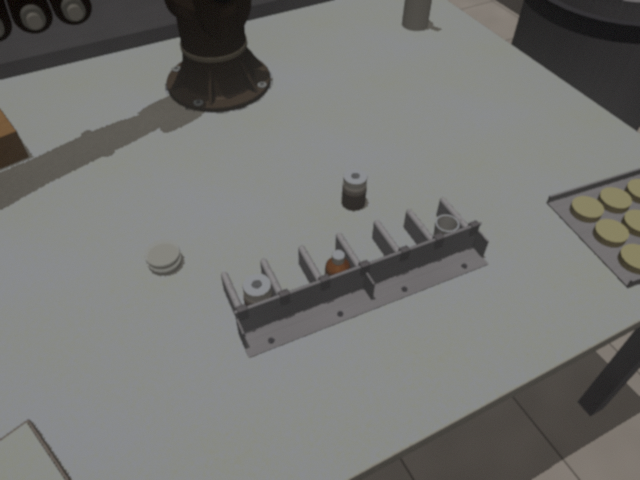

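View pics/side0.png

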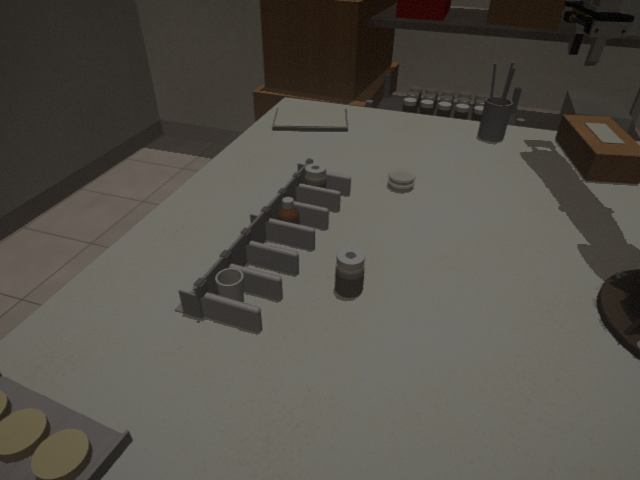

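View pics/wrist0.png

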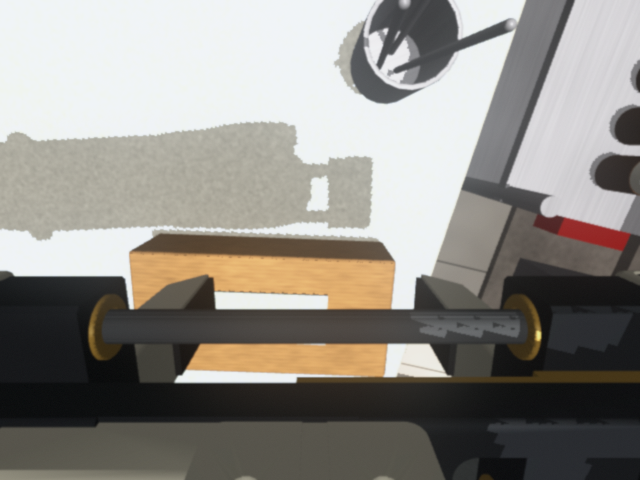

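The scene picture looks back towards the robot. Divider 1 is at about (450,215), then 2 at (418,226), 3 at (385,238) and 4 at (347,250), and the jar is at (354,190). The beaker is in gap 1, the bottle in gap 4 and the twin in gap 6, with the dishes at (164,258). Next I'll build a top-down height map from depth.

```bash
cat > h.py <<'E'
import numpy as np,cv2
from cell import arm
def cloud(n,d):
    c=arm.calibration(n);K,R,t=c["mtx"],np.array(c["R"]),np.array(c["t"])
    v,u=np.mgrid[0:480,0:640]
    P=np.stack([(u-K[0,2])/K[0,0]*d,(v-K[1,2])/K[1,1]*d,d],-1)
    return (P-t)@R
E
python3 - <<'E'
from h import *
for n in ("scene","side"):
    d=np.load(n+"0.npy");p=np.load(n+"0p.npy");W=cloud(n,d)
    x0,y0,S=0.40,-0.40,1000  # 1px=1mm/1.25
    m=(d>0)&(W[...,0]>.35)&(W[...,0]<.85)&(W[...,1]>-.35)&(W[...,1]<.35)&(W[...,2]<.12)
    b=m&(abs(W[...,2])<.004);print(n,"bench z",np.median(W[b][:,2]))
    q=m&(W[...,2]>.008);X=W[q];C=p[q]
    img=np.full((600,800,3),255,np.uint8)
    o=np.argsort(X[:,2])
    for (x,y,z),c in zip(X[o],C[o]):
        r=int((0.85-x)*1100);cc=int((0.36-y)*1100)
        if 0<=r<600 and 0<=cc<800: cv2.circle(img,(cc,r),1,cv2.applyColorMap(np.uint8([[min(255,z*3200)]]),2)[0,0].tolist(),-1)
    for g in np.arange(-.3,.31,.1): cv2.putText(img,f"{g:.1f}",(int((.36-g)*1100),595),0,.4,0)
    for g in np.arange(.4,.81,.1): cv2.putText(img,f"{g:.1f}",(0,int((.85-g)*1100)),0,.4,0)
    cv2.imwrite(f"pics/top_{n}.png",img)
E
```

```text
scene bench z 0.00033230845448564564
side bench z -0.0007175412635885581
```

Run:
```python
import numpy as np,cv2
p=np.load("scene0p.npy")[:,:,::-1]
c=cv2.resize(np.ascontiguousarray(p[160:350,210:500]),None,fx=2.75,fy=2.75,interpolation=cv2.INTER_CUBIC)
cv2.imwrite("pics/crop.png",cv2.convertScaleAbs(c,alpha=1.4))
```

```text
(no output)
```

View pics/top_scene.png

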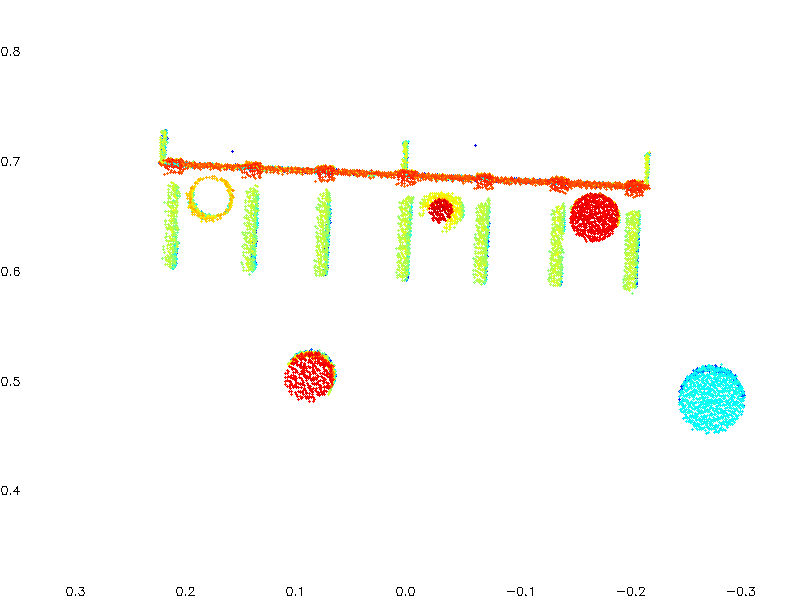

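View pics/top_side.png

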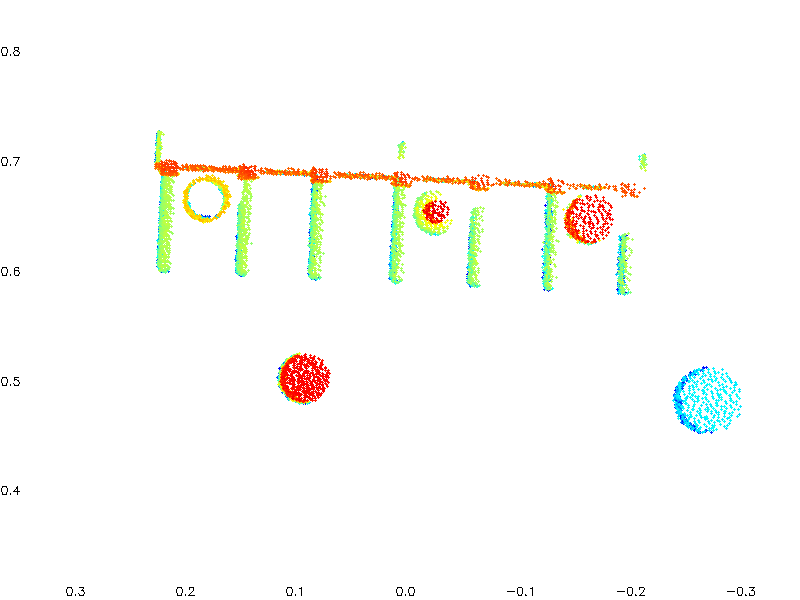

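View pics/crop.png

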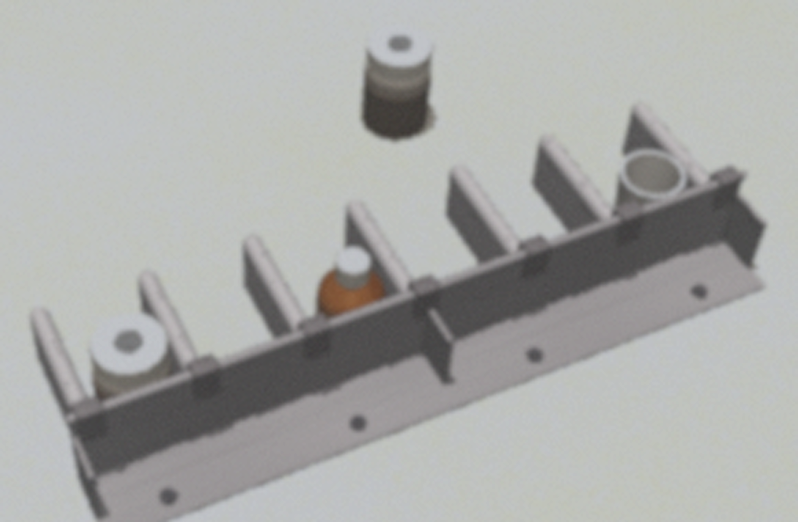

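```bash
cat > meas.py <<'E'
from h import *
def meas(n,d):
    W=cloud(n,d);ok=(d>0)&(W[...,1]>-.3)&(W[...,1]<.3)
    X=W[ok]
    r=X[(X[:,2]>.050)&(X[:,2]<.068)&(X[:,0]>.66)&(X[:,0]<.72)]
    k=np.polyfit(r[:,1],r[:,0],1)
    res=r[:,0]-np.polyval(k,r[:,1]); r=r[abs(res)<.006];k=np.polyfit(r[:,1],r[:,0],1)
    print(n,"rail slope",k[0],"ztop",np.percentile(r[:,2],98), "y ext",r[:,1].min(),r[:,1].max(),"x@0",k[1])
    yaw=-k[0];ex=np.array([np.cos(yaw),np.sin(yaw)]);ey=np.array([-ex[1],ex[0]])
    t=X[(X[:,2]>.040)&(X[:,2]<.048)&(X[:,0]>.56)&(X[:,0]<.63)]
    yy=np.sort(t[:,:2]@ey)
    for g in np.split(yy,np.where(np.diff(yy)>.01)[0]+1):
        if len(g)<15: continue
        s=t[(t[:,:2]@ey>=g[0])&(t[:,:2]@ey<=g[-1])]
        a=s[:,:2]@ex; print("  bar y_r mid %.4f w %.4f  tip x_r %.4f z %.4f n %d"%((g[0]+g[-1])/2,g[-1]-g[0],np.percentile(a,1),np.median(s[:,2]),len(g)), "tip world",np.round(ex*a.min()+ey*(g[0]+g[-1])/2,4))
    for nm,c in(("jar",(.505,.09)),("dish",(.485,-.275))):
        s=X[(np.hypot(X[:,0]-c[0],X[:,1]-c[1])<.06)&(X[:,2]>.01)]
        zt=np.percentile(s[:,2],95);s=s[abs(s[:,2]-zt)<.003]
        (c,rr)=cv2.minEnclosingCircle(s[:,:2].astype(np.float32));print("  ",nm,np.round(c,4),rr,"z",zt)
if __name__=="__main__":
    for n in("scene","side"): meas(n,np.load(n+"0.npy"))
E
python3 meas.py
```

```text
scene rail slope 0.04690864525203423 ztop 0.06705940037660055 y ext -0.2302890877585686 0.21475543698551572 x@0 0.6906891696022147
  bar y_r mid -0.1847 w 0.0117  tip x_r 0.5965 z 0.0443 n 155 tip world [ 0.5863 -0.2124]
  bar y_r mid -0.1166 w 0.0120  tip x_r 0.5966 z 0.0444 n 139 tip world [ 0.5901 -0.1444]
  bar y_r mid -0.0477 w 0.0124  tip x_r 0.5958 z 0.0441 n 121 tip world [ 0.5914 -0.0755]
  bar y_r mid 0.0230 w 0.0117  tip x_r 0.5948 z 0.0441 n 98 tip world [ 0.5952 -0.005 ]
  bar y_r mid 0.0968 w 0.0121  tip x_r 0.5956 z 0.0439 n 90 tip world [0.5993 0.0688]
  bar y_r mid 0.1627 w 0.0126  tip x_r 0.5961 z 0.0435 n 75 tip world [0.6009 0.1347]
  bar y_r mid 0.2345 w 0.0136  tip x_r 0.5968 z 0.0434 n 60 tip world [0.6068 0.2062]
   jar [0.5073 0.0786] 0.02272697351872921 z 0.07142675234724152
   dish [ 0.4879 -0.2882] 0.031728345900774 z 0.03229057988613096
side rail slope 0.04423696792234339 ztop 0.06554775120340059 y ext -0.22621093191999822 0.21901860799305123 x@0 0.6863654207197919
  bar y_r mid -0.1810 w 0.0115  tip x_r 0.5926 z 0.0428 n 73 tip world [ 0.5828 -0.207 ]
  bar y_r mid -0.1128 w 0.0126  tip x_r 0.5933 z 0.0429 n 78 tip world [ 0.5871 -0.1389]
  bar y_r mid -0.0441 w 0.0103  tip x_r 0.5941 z 0.0428 n 80 tip world [ 0.5908 -0.0703]
  bar y_r mid 0.0263 w 0.0121  tip x_r 0.5932 z 0.0427 n 90 tip world [0.5936 0.    ]
  bar y_r mid 0.0998 w 0.0125  tip x_r 0.5937 z 0.0427 n 100 tip world [0.5973 0.0734]
  bar y_r mid 0.1658 w 0.0131  tip x_r 0.5947 z 0.0430 n 101 tip world [0.6    0.1394]
  bar y_r mid 0.2378 w 0.0112  tip x_r 0.5941 z 0.0430 n 108 tip world [0.6037 0.2113]
   jar [0.507  0.0825] 0.022826623171567917 z 0.07006556346245005
   dish [ 0.4875 -0.2813] 0.030351731926202774 z 0.03051034212378074
```

```bash
cat > go.py <<'E'
import sys,numpy as np
from cell import arm
from scipy.spatial.transform import Rotation as Ro
YAW=-0.0456
ex=np.array([np.cos(YAW),np.sin(YAW),0]);ey=np.array([-ex[1],ex[0],0]);ez=np.array([0,0,1.])
Rd=np.stack([ex,-ey,-ez],1)  # tool axes in world
s=arm.observe();R=Ro.from_rotvec(s["ee_rot"]).as_matrix();p=np.array(s["position"])
print("clock %.2f"%s["clock"],"rack xyz of tip (x from tips, y): ",np.round([p@ex-.595,p@ey,p[2]-.022],4),"F",np.round(s["force"],1),"w %.2f"%s["width"])
if len(sys.argv)>3:
    a,b,z=map(float,sys.argv[1:4])   # target tip x_r from tip line, y_r, tip z
    g=ex*(a+.595)+ey*b+ez*(z+.022)
    print("after-turn frame cm",np.round((g-p)@Rd*100,2))
print("turn units (tool)",np.round(np.degrees(Ro.from_matrix(R.T@Rd).as_rotvec())/6,2))
E
python3 go.py 0.015 0.236 0.10
```

```text
clock 0.15 rack xyz of tip (x from tips, y):  [-0.4198 -0.5995  0.1994] F [ 0.2 -0.1 -0.3] w 1.00
after-turn frame cm [ 43.48 -83.55   9.94]
turn units (tool) [-0.01  0.    2.72]
```

>>> step_arm(
  plan=[
    {"wz":0.91,"hand":0},
    {"wz":0.91,"hand":0},
    {"wz":0.9,"hand":0},
    {"tx":1.5,"ty":-3,"hand":0},
    {"tx":1.5,"ty":-3,"hand":0},
    {"tx":1.5,"ty":-3,"hand":0},
    {"tx":1.5,"ty":-3,"hand":0},
    {"tx":1.5,"ty":-3,"hand":0},
    {"tx":1.5,"ty":-3,"hand":0},
    {"tx":1.5,"ty":-3,"hand":0},
  ],
  force=10,
)

```text
invalid input at $.plan[0]: expected keys wx, wy, wz, tx, ty, tz, hand
```

>>> step_arm(
  plan=[
    {"tx":1.5,"ty":-3,"hand":0},
    {"tx":1.5,"ty":-3,"hand":0},
    {"tx":1.5,"ty":-3,"hand":0},
    {"tx":1.5,"ty":-3,"hand":0},
    {"tx":1.5,"ty":-3,"hand":0},
    {"tx":1.5,"ty":-3,"hand":0},
    {"tx":1.5,"ty":-3,"hand":0},
    {"tx":1.5,"ty":-3,"hand":0},
    {"tx":1.5,"ty":-3,"hand":0},
    {"tx":1.5,"ty":-3,"hand":0},
  ],
)

```text
invalid input at $.plan[0]: expected keys wx, wy, wz, tx, ty, tz, hand
```

```bash
python3 go.py 0.015 0.236 0.10
```

```text
clock 0.15 rack xyz of tip (x from tips, y):  [-0.4198 -0.5995  0.1994] F [ 0.2 -0.1 -0.3] w 1.00
after-turn frame cm [ 43.48 -83.55   9.94]
turn units (tool) [-0.01  0.    2.72]
```

All keys are required.

>>> step_arm(
  plan=[
    {"wx":0,"wy":0,"wz":0.91,"tx":0,"ty":0,"tz":0,"hand":0},
    {"wx":0,"wy":0,"wz":0.91,"tx":0,"ty":0,"tz":0,"hand":0},
    {"wx":0,"wy":0,"wz":0.9,"tx":0,"ty":0,"tz":0,"hand":0},
    {"wx":0,"wy":0,"wz":0,"tx":1.5,"ty":-3,"tz":0,"hand":0},
    {"wx":0,"wy":0,"wz":0,"tx":1.5,"ty":-3,"tz":0,"hand":0},
    {"wx":0,"wy":0,"wz":0,"tx":1.5,"ty":-3,"tz":0,"hand":0},
    {"wx":0,"wy":0,"wz":0,"tx":1.5,"ty":-3,"tz":0,"hand":0},
    {"wx":0,"wy":0,"wz":0,"tx":1.5,"ty":-3,"tz":0,"hand":0},
    {"wx":0,"wy":0,"wz":0,"tx":1.5,"ty":-3,"tz":0,"hand":0},
    {"wx":0,"wy":0,"wz":0,"tx":1.5,"ty":-3,"tz":0,"hand":0},
  ],
  force=10,
)

```text
clock: 0.98
position: [0.2628, -0.4007, 0.2219]
ee_rot: [-3.141, 0.073, 0.0]
force: [1.6, -0.2, -0.1]
width: 0.327
```

```bash
python3 go.py 0.015 0.236 0.10
```

```text
clock 0.98 rack xyz of tip (x from tips, y):  [-0.3142 -0.3883  0.1999] F [ 1.6 -0.2 -0.1] w 0.33
after-turn frame cm [ 32.92 -62.43   9.99]
turn units (tool) [-0.    0.   -0.01]
```

>>> step_arm(
  plan=[
    {"wx":0,"wy":0,"wz":0,"tx":1.6,"ty":-3.1,"tz":0,"hand":0},
    {"wx":0,"wy":0,"wz":0,"tx":1.6,"ty":-3.1,"tz":0,"hand":0},
    {"wx":0,"wy":0,"wz":0,"tx":1.6,"ty":-3.1,"tz":0,"hand":0},
    {"wx":0,"wy":0,"wz":0,"tx":1.6,"ty":-3.1,"tz":0,"hand":0},
    {"wx":0,"wy":0,"wz":0,"tx":1.6,"ty":-3.1,"tz":0,"hand":0},
    {"wx":0,"wy":0,"wz":0,"tx":1.6,"ty":-3.1,"tz":0,"hand":0},
    {"wx":0,"wy":0,"wz":0,"tx":1.6,"ty":-3.1,"tz":0,"hand":0},
    {"wx":0,"wy":0,"wz":0,"tx":1.6,"ty":-3.1,"tz":0,"hand":0},
    {"wx":0,"wy":0,"wz":0,"tx":1.6,"ty":-3.1,"tz":0,"hand":0},
    {"wx":0,"wy":0,"wz":0,"tx":1.6,"ty":-3.1,"tz":0,"hand":0},
  ],
)

```text
clock: 1.82
position: [0.4369, -0.0984, 0.2221]
ee_rot: [3.141, -0.073, 0.0]
force: [0.1, -1.2, -0.4]
width: 0.004
```

>>> step_arm(
  plan=[
    {"wx":0,"wy":0,"wz":0,"tx":1.6,"ty":-3.1,"tz":0,"hand":0},
    {"wx":0,"wy":0,"wz":0,"tx":1.6,"ty":-3.1,"tz":0,"hand":0},
    {"wx":0,"wy":0,"wz":0,"tx":1.6,"ty":-3.1,"tz":0,"hand":0},
    {"wx":0,"wy":0,"wz":0,"tx":1.6,"ty":-3.1,"tz":0,"hand":0},
    {"wx":0,"wy":0,"wz":0,"tx":1.6,"ty":-3.1,"tz":0,"hand":0},
    {"wx":0,"wy":0,"wz":0,"tx":1.6,"ty":-3.1,"tz":0,"hand":0},
    {"wx":0,"wy":0,"wz":0,"tx":1.6,"ty":-3.1,"tz":0,"hand":0},
    {"wx":0,"wy":0,"wz":0,"tx":1.6,"ty":-3.1,"tz":0,"hand":0},
    {"wx":0,"wy":0,"wz":0,"tx":0.8,"ty":-1.5,"tz":0,"hand":0},
    {"wx":0,"wy":0,"wz":0,"tx":0,"ty":0,"tz":0,"hand":0},
  ],
)

```text
clock: 2.65
position: [0.5851, 0.1614, 0.2213]
ee_rot: [-3.138, 0.064, 0.001]
force: [-1.0, -0.3, -0.5]
width: 0.005
```

```bash
python3 go.py 0.015 0.236 0.10
python3 - <<'E'
from h import *
for n in("scene","wrist"):
    p,d=arm.get_image(n);cv2.imwrite(f"pics/{n}1.png",p[:,:,::-1])
E
```

```text
clock 2.65 rack xyz of tip (x from tips, y):  [-0.0179  0.1879  0.1993] F [-1.  -0.3 -0.5] w 0.00
after-turn frame cm [ 3.29 -4.81  9.93]
turn units (tool) [-0.03  0.01  0.04]
```

View pics/scene1.png

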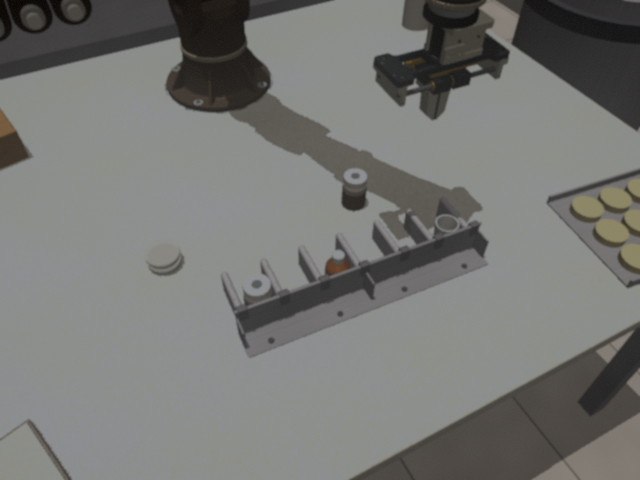

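View pics/wrist1.png

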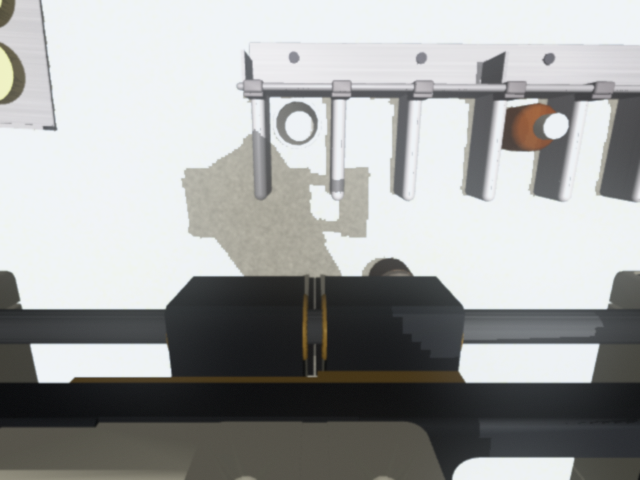

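>>> step_arm(
  plan=[
    {"wx":0,"wy":0,"wz":0,"tx":1.1,"ty":-1.6,"tz":0,"hand":0},
    {"wx":0,"wy":0,"wz":0,"tx":1.1,"ty":-1.6,"tz":0,"hand":0},
    {"wx":0,"wy":0,"wz":0,"tx":1.1,"ty":-1.6,"tz":0,"hand":0},
    {"wx":0,"wy":0,"wz":0,"tx":0,"ty":0,"tz":3,"hand":0},
    {"wx":0,"wy":0,"wz":0,"tx":0,"ty":0,"tz":3,"hand":0},
    {"wx":0,"wy":0,"wz":0,"tx":0,"ty":0,"tz":3,"hand":0},
    {"wx":0,"wy":0,"wz":0,"tx":0,"ty":0,"tz":3,"hand":0},
    {"wx":0,"wy":0,"wz":0,"tx":0,"ty":0,"tz":1.5,"hand":0},
    {"wx":0,"wy":0,"wz":0,"tx":0,"ty":0,"tz":0,"hand":0},
    {"wx":0,"wy":0,"wz":0,"tx":0,"ty":0,"tz":0,"hand":0},
  ],
)

```text
clock: 3.58
position: [0.6192, 0.2011, 0.0868]
ee_rot: [3.139, -0.075, -0.002]
force: [0.6, 0.0, 0.3]
width: 0.004
```

```bash
python3 go.py 0.015 0.236 0.045
python3 - <<'E'
from h import *
for n in("scene","side"):
    p,d=arm.get_image(n);cv2.imwrite(f"pics/{n}2.png",p[:,:,::-1])
E
```

```text
clock 3.58 rack xyz of tip (x from tips, y):  [0.0144 0.2291 0.0648] F [0.6 0.  0.3] w 0.00
after-turn frame cm [ 0.06 -0.69  1.98]
turn units (tool) [ 0.01  0.01 -0.02]
```

View pics/scene2.png

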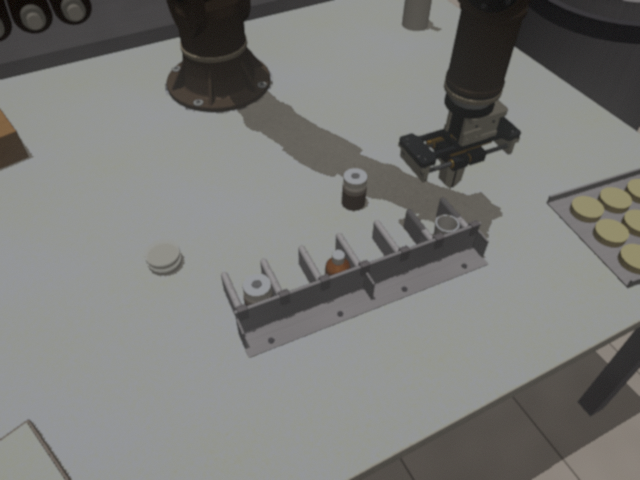

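View pics/side2.png

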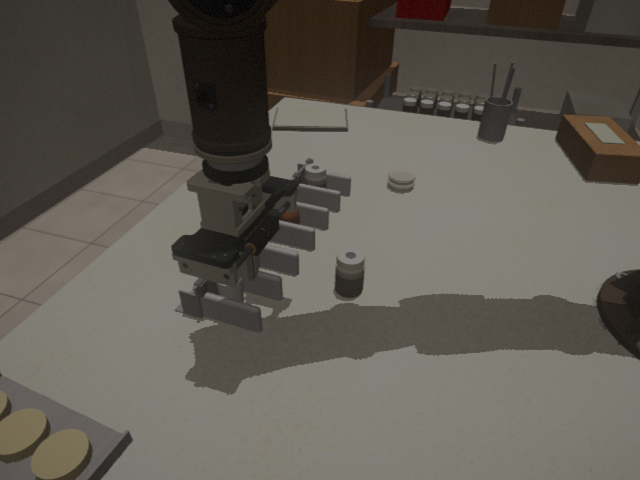

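Run:
```python
from h import *
for n in("scene","side"):
    c=arm.calibration(n)
    for X in ([.619,.201,.065],[.619,.201,.045],[.619,.201,.13]):
        q=np.array(c["mtx"])@(np.array(c["R"])@X+c["t"]);print(n,X,q[:2]/q[2])
p=cv2.imread("pics/side2.png");cv2.imwrite("pics/side2c.png",cv2.resize(p[170:340,150:350],None,fx=3.5,fy=3.5,interpolation=2))
p=cv2.imread("pics/scene2.png");cv2.imwrite("pics/scene2c.png",cv2.resize(p[110:260,370:520],None,fx=4,fy=4,interpolation=2))
```

```text
scene [0.619, 0.201, 0.065] [445.39547814 194.59828979]
scene [0.619, 0.201, 0.045] [443.40210746 202.5575195 ]
scene [0.619, 0.201, 0.13] [452.30736684 167.00015645]
side [0.619, 0.201, 0.065] [250.4798061  290.98673578]
side [0.619, 0.201, 0.045] [251.58605599 301.33618984]
side [0.619, 0.201, 0.13] [246.58712669 254.56900848]
```

View pics/side2c.png

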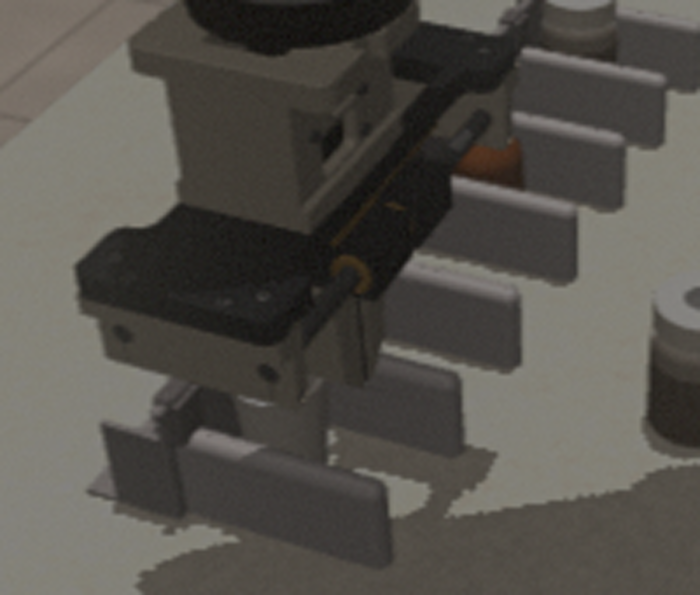

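View pics/scene2c.png

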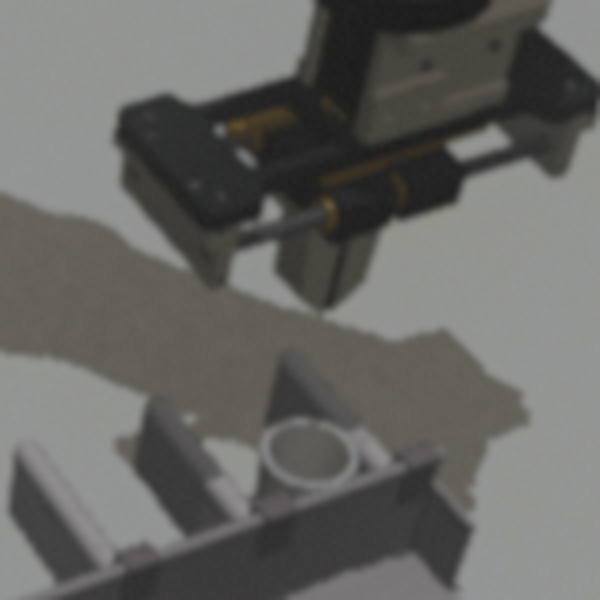

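Run:
```python
from h import *
import go
for n in("scene","side"):
    p,d=arm.get_image(n);W=cloud(n,d)
    m=(d>0)&(W[...,2]>.05)&(W[...,2]<.4)&(np.hypot(W[...,0]-.62,W[...,1]-.2)<.16)
    X=W[m];r=np.c_[X@go.ex-.595,X@go.ey,X[:,2]]
    r=r[(r[:,2]>.068)]
    for a in np.arange(.12,.36,.02):
        q=r[(r[:,1]>=a)&(r[:,1]<a+.02)]
        q=q[np.argsort(q[:,2])][:8]
        print(n,round(a,2),np.round(np.median(q,0),3) if len(q) else None)
print(arm.observe()["position"])
```

```text
clock 3.68 rack xyz of tip (x from tips, y):  [0.0157 0.2305 0.0668] F [ 0.2 -0.7 -1. ] w 0.01
turn units (tool) [-0.01 -0.02 -0.01]
scene 0.12 [-0.095  0.122  0.07 ]
scene 0.14 [0.033 0.144 0.159]
scene 0.16 [0.046 0.167 0.172]
scene 0.18 [0.016 0.199 0.157]
scene 0.2 [0.026 0.216 0.106]
scene 0.22 [0.026 0.232 0.095]
scene 0.24 [0.027 0.243 0.106]
scene 0.26 [0.046 0.273 0.172]
scene 0.28 [0.046 0.294 0.173]
scene 0.3 [0.04 0.31 0.16]
scene 0.32 [0.051 0.322 0.19 ]
scene 0.34 None
side 0.12 [-0.096  0.124  0.068]
side 0.14 [-0.001  0.153  0.16 ]
side 0.16 [-0.015  0.17   0.172]
side 0.18 [-0.015  0.185  0.173]
side 0.2 [0.005 0.217 0.108]
side 0.22 [0.005 0.23  0.095]
side 0.24 [0.005 0.242 0.103]
side 0.26 [0.004 0.262 0.16 ]
side 0.28 [-0.015  0.291  0.172]
side 0.3 [0.009 0.318 0.159]
side 0.32 [0.02  0.32  0.164]
side 0.34 None
[0.62073931 0.20290702 0.08895492]
```

Run:
```python
from h import *
c=arm.calibration("wrist");s=arm.observe();print(s["position"],s["clock"])
p,d=arm.get_image("wrist")
W=cloud("wrist",d);print(-np.array(c["R"]).T@c["t"])
z=W[...,2]
for (r,cc) in [(30,30),(60,300),(200,100),(150,600),(220,560),(100,260)]: print(r,cc,W[r,cc],d[r,cc])
h,e=np.histogram(z[d>0],bins=np.arange(-.1,.2,.005));print([(round(a,3),int(b)) for a,b in zip(e,h) if b>2000])
cv2.imwrite("pics/wrist3.png",p[:,:,::-1])
```

```text
[0.62073931 0.20290702 0.08895492] 3.7833
[0.68875995 0.19947441 0.25135068]
30 30 [ 7.63937024e-01  3.70938719e-01 -4.97075656e-04] 0.22658308
60 300 [0.73858264 0.20636702 0.0039953 ] 0.22653288
200 100 [ 6.58025933e-01  3.48243516e-01 -5.78794662e-04] 0.2531566
150 600 [ 0.67592635  0.01128118 -0.00073071] 0.24444225
220 560 [ 6.29772651e-01  3.23171046e-02 -1.27470428e-04] 0.25580215
100 260 [ 7.17188605e-01  2.33337096e-01 -1.73959073e-04] 0.23632397
[(np.float64(-0.005), 116331), (np.float64(0.0), 50768), (np.float64(0.005), 2058), (np.float64(0.01), 2171), (np.float64(0.015), 2098), (np.float64(0.04), 8445), (np.float64(0.06), 5093), (np.float64(0.16), 3320), (np.float64(0.165), 3782), (np.float64(0.17), 7005), (np.float64(0.175), 11586), (np.float64(0.18), 20537), (np.float64(0.19), 7774), (np.float64(0.195), 13113)]
```

View pics/wrist3.png

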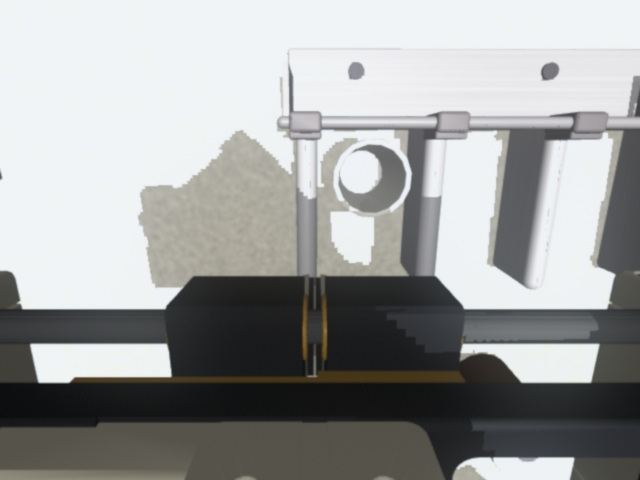

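The depth data puts the fingertips at z≈0.095, while the reported pose implies 0.066. Sideways they agree. I'll come down in small steps and use the force reading to settle it.

>>> step_arm(
  plan=[
    {"wx":0,"wy":0,"wz":0,"tx":0,"ty":-0.3,"tz":0.4,"hand":0},
    {"wx":0,"wy":0,"wz":0,"tx":0,"ty":-0.3,"tz":0.4,"hand":0},
    {"wx":0,"wy":0,"wz":0,"tx":0,"ty":0,"tz":0.3,"hand":0},
    {"wx":0,"wy":0,"wz":0,"tx":0,"ty":0,"tz":0.3,"hand":0},
    {"wx":0,"wy":0,"wz":0,"tx":0,"ty":0,"tz":0.2,"hand":0},
    {"wx":0,"wy":0,"wz":0,"tx":0,"ty":0,"tz":0.1,"hand":0},
    {"wx":0,"wy":0,"wz":0,"tx":0,"ty":0,"tz":0.1,"hand":0},
    {"wx":0,"wy":0,"wz":0,"tx":0,"ty":0,"tz":0,"hand":0},
    {"wx":0,"wy":0,"wz":0,"tx":0,"ty":0,"tz":0,"hand":0},
    {"wx":0,"wy":0,"wz":0,"tx":0,"ty":0,"tz":0,"hand":0},
  ],
)

```text
clock: 4.67
position: [0.6201, 0.2088, 0.0691]
ee_rot: [-3.141, 0.073, -0.0]
force: [0.4, -0.1, -0.3]
width: 0.003
```

```bash
cat > tip.py <<'E'
from h import *
import go
for n in("scene","side"):
    p,d=arm.get_image(n);W=cloud(n,d)
    r=np.c_[(W@go.ex)[...,None]-.595,(W@go.ey)[...,None],W[...,2:]]
    q0=go.p@go.ey;x0=go.p@go.ex-.595
    m=(d>0)&(abs(r[...,1]-q0)<.014)&(abs(r[...,0]-x0)<.016)&(r[...,2]>.049)
    z=r[m]
    print(n,"lowest z",np.round(np.sort(z[:,2])[[3,10,30]],4) if len(z)>30 else len(z))
    f=r[(d>0)&(abs(r[...,1]-q0)<.03)&(abs(r[...,0]-x0)<.016)&(r[...,2]>.055)&(r[...,2]<.055+.05)]
    if len(f)>20: print("  finger y",f[:,1].min(),f[:,1].max())
E
python3 tip.py
```

```text
clock 4.67 rack xyz of tip (x from tips, y):  [0.0149 0.2368 0.0471] F [ 0.4 -0.1 -0.3] w 0.00
turn units (tool) [-0.   -0.   -0.01]
scene lowest z [0.0757 0.0783 0.0838]
  finger y 0.2162947673930152 0.2546912755305677
side lowest z [0.0754 0.0771 0.082 ]
  finger y 0.22015228839706 0.25711593306618286
```

>>> step_arm(
  plan=[
    {"wx":0,"wy":0,"wz":0,"tx":0,"ty":0,"tz":0.1,"hand":0},
    {"wx":0,"wy":0,"wz":0,"tx":0,"ty":0,"tz":0.1,"hand":0},
    {"wx":0,"wy":0,"wz":0,"tx":0,"ty":0,"tz":0.1,"hand":0},
    {"wx":0,"wy":0,"wz":0,"tx":0,"ty":0,"tz":0.1,"hand":0},
    {"wx":0,"wy":0,"wz":0,"tx":0,"ty":0,"tz":0,"hand":0},
    {"wx":0,"wy":0,"wz":0,"tx":0,"ty":0,"tz":0,"hand":0},
    {"wx":0,"wy":0,"wz":0,"tx":0,"ty":0,"tz":0,"hand":0},
    {"wx":0,"wy":0,"wz":0,"tx":0,"ty":0,"tz":0,"hand":0},
    {"wx":0,"wy":0,"wz":0,"tx":0,"ty":0,"tz":0,"hand":0},
    {"wx":0,"wy":0,"wz":0,"tx":0,"ty":0,"tz":0,"hand":0},
  ],
)

```text
clock: 5.6
position: [0.62, 0.2088, 0.0651]
ee_rot: [-3.141, 0.072, -0.0]
force: [0.6, -1.0, 1.5]
width: 0.006
```

```bash
python3 tip.py
```

```text
clock 5.60 rack xyz of tip (x from tips, y):  [0.0148 0.2369 0.0431] F [ 0.6 -1.   1.5] w 0.01
turn units (tool) [-0.   -0.   -0.01]
scene lowest z [0.0714 0.0734 0.0794]
  finger y 0.2155900377400071 0.25517310214765343
side lowest z [0.0716 0.0731 0.0779]
  finger y 0.2208077781305154 0.2577370455496251
```

No contact at a reported tip height of 0.043, so the cameras are right and the real tip is about 28 mm higher than reported. I'll keep going down slowly.

>>> step_arm(
  plan=[
    {"wx":0,"wy":0,"wz":0,"tx":0,"ty":0,"tz":0.4,"hand":0},
    {"wx":0,"wy":0,"wz":0,"tx":0,"ty":0,"tz":0.4,"hand":0},
    {"wx":0,"wy":0,"wz":0,"tx":0,"ty":0,"tz":0.4,"hand":0},
    {"wx":0,"wy":0,"wz":0,"tx":0,"ty":0,"tz":0.4,"hand":0},
    {"wx":0,"wy":0,"wz":0,"tx":0,"ty":0,"tz":0.4,"hand":0},
    {"wx":0,"wy":0,"wz":0,"tx":0,"ty":0,"tz":0.2,"hand":0},
    {"wx":0,"wy":0,"wz":0,"tx":0,"ty":0,"tz":0.1,"hand":0},
    {"wx":0,"wy":0,"wz":0,"tx":0,"ty":0,"tz":0,"hand":0},
    {"wx":0,"wy":0,"wz":0,"tx":0,"ty":0,"tz":0,"hand":0},
    {"wx":0,"wy":0,"wz":0,"tx":0,"ty":0,"tz":0,"hand":0},
  ],
)

```text
clock: 6.53
position: [0.6201, 0.2089, 0.0422]
ee_rot: [-3.141, 0.072, -0.0]
force: [0.8, 0.4, -0.8]
width: 0.003
```

```bash
python3 tip.py;python3 - <<'E'
from h import *
p,d=arm.get_image("scene");cv2.imwrite("pics/scene4.png",cv2.resize(p[110:260,370:520,::-1],None,fx=4,fy=4,interpolation=2))
E
```

```text
clock 6.53 rack xyz of tip (x from tips, y):  [0.0149 0.237  0.0202] F [ 0.8  0.4 -0.8] w 0.00
turn units (tool) [-0. -0. -0.]
scene lowest z [0.0509 0.0537 0.0587]
  finger y 0.2155556277993859 0.2537719163747414
side lowest z [0.0505 0.0514 0.0566]
  finger y 0.22165157653191128 0.2586500665691925
```

View pics/scene4.png

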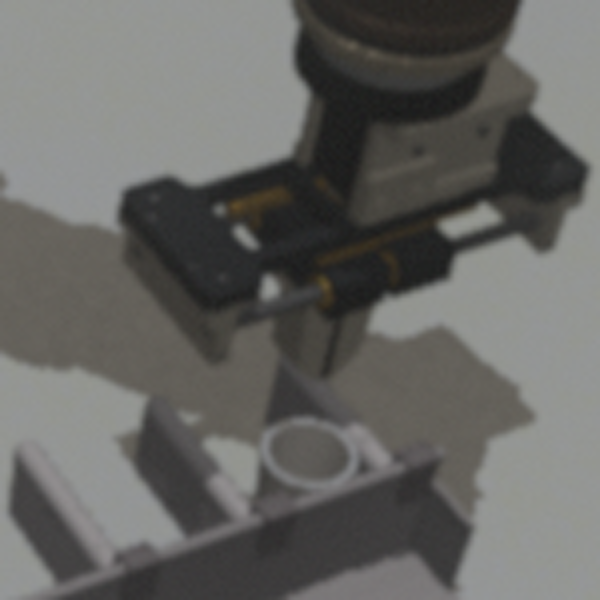

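>>> step_arm(
  plan=[
    {"wx":0,"wy":0,"wz":0,"tx":0,"ty":0,"tz":0.05,"hand":0},
    {"wx":0,"wy":0,"wz":0,"tx":0,"ty":0,"tz":0.05,"hand":0},
    {"wx":0,"wy":0,"wz":0,"tx":0,"ty":0,"tz":0.05,"hand":0},
    {"wx":0,"wy":0,"wz":0,"tx":0,"ty":0,"tz":0.05,"hand":0},
    {"wx":0,"wy":0,"wz":0,"tx":0,"ty":0,"tz":0,"hand":0},
    {"wx":0,"wy":0,"wz":0,"tx":0,"ty":0,"tz":0,"hand":0},
    {"wx":0,"wy":0,"wz":0,"tx":0,"ty":0,"tz":0,"hand":0},
    {"wx":0,"wy":0,"wz":0,"tx":0,"ty":0,"tz":0,"hand":0},
    {"wx":0,"wy":0,"wz":0,"tx":0,"ty":0,"tz":0,"hand":0},
    {"wx":0,"wy":0,"wz":0,"tx":0,"ty":0,"tz":0,"hand":0},
  ],
)

```text
clock: 7.52
position: [0.62, 0.2088, 0.0406]
ee_rot: [3.141, -0.073, 0.001]
force: [-2.3, -0.6, 6.4]
width: 0.003
```

Contact on divider 1 at about 6 N, with TCP z 0.0406. Now I'll lift 8 mm, cross to divider 2 and lower gently.

>>> step_arm(
  plan=[
    {"wx":0,"wy":0,"wz":0,"tx":0,"ty":0,"tz":-0.8,"hand":0},
    {"wx":0,"wy":0,"wz":0,"tx":0,"ty":1.2,"tz":0,"hand":0},
    {"wx":0,"wy":0,"wz":0,"tx":0,"ty":1.2,"tz":0,"hand":0},
    {"wx":0,"wy":0,"wz":0,"tx":0,"ty":1.2,"tz":0,"hand":0},
    {"wx":0,"wy":0,"wz":0,"tx":0,"ty":1.2,"tz":0,"hand":0},
    {"wx":0,"wy":0,"wz":0,"tx":0,"ty":1.2,"tz":0,"hand":0},
    {"wx":0,"wy":0,"wz":0,"tx":0,"ty":1.2,"tz":0,"hand":0},
    {"wx":0,"wy":0,"wz":0,"tx":0,"ty":0,"tz":0.4,"hand":0},
    {"wx":0,"wy":0,"wz":0,"tx":0,"ty":0,"tz":0,"hand":0},
    {"wx":0,"wy":0,"wz":0,"tx":0,"ty":0,"tz":0,"hand":0},
  ],
)

```text
clock: 8.35
position: [0.6164, 0.1374, 0.0437]
ee_rot: [-3.14, 0.072, 0.001]
force: [-0.7, 0.6, 0.0]
width: 0.006
```

```bash
python3 tip.py
```

```text
clock 8.35 rack xyz of tip (x from tips, y):  [0.0145 0.1653 0.0217] F [-0.7  0.6  0. ] w 0.01
turn units (tool) [-0.    0.01 -0.  ]
scene lowest z [0.0516 0.0539 0.0587]
  finger y 0.14349812568219528 0.18231630057427867
side lowest z [0.0508 0.0542 0.0592]
  finger y 0.15131633712017342 0.18688086692373562
```

>>> step_arm(
  plan=[
    {"wx":0,"wy":0,"wz":0,"tx":0,"ty":0,"tz":0.1,"hand":0},
    {"wx":0,"wy":0,"wz":0,"tx":0,"ty":0,"tz":0.1,"hand":0},
    {"wx":0,"wy":0,"wz":0,"tx":0,"ty":0,"tz":0.05,"hand":0},
    {"wx":0,"wy":0,"wz":0,"tx":0,"ty":0,"tz":0.05,"hand":0},
    {"wx":0,"wy":0,"wz":0,"tx":0,"ty":0,"tz":0.05,"hand":0},
    {"wx":0,"wy":0,"wz":0,"tx":0,"ty":0,"tz":0,"hand":0},
    {"wx":0,"wy":0,"wz":0,"tx":0,"ty":0,"tz":0,"hand":0},
    {"wx":0,"wy":0,"wz":0,"tx":0,"ty":0,"tz":0,"hand":0},
    {"wx":0,"wy":0,"wz":0,"tx":0,"ty":0,"tz":0,"hand":0},
    {"wx":0,"wy":0,"wz":0,"tx":0,"ty":0,"tz":0,"hand":0},
  ],
)

```text
clock: 9.28
position: [0.6166, 0.1371, 0.0407]
ee_rot: [-3.141, 0.072, -0.0]
force: [-0.4, 1.0, 3.8]
width: 0.006
```

>>> step_arm(
  plan=[
    {"wx":0,"wy":0,"wz":0,"tx":0,"ty":0,"tz":0.05,"hand":0},
    {"wx":0,"wy":0,"wz":0,"tx":0,"ty":0,"tz":0,"hand":0},
    {"wx":0,"wy":0,"wz":0,"tx":0,"ty":0,"tz":0,"hand":0},
    {"wx":0,"wy":0,"wz":0,"tx":0,"ty":0,"tz":0,"hand":0},
    {"wx":0,"wy":0,"wz":0,"tx":0,"ty":0,"tz":0,"hand":0},
    {"wx":0,"wy":0,"wz":0,"tx":0,"ty":0,"tz":0,"hand":0},
    {"wx":0,"wy":0,"wz":0,"tx":0,"ty":0,"tz":0,"hand":0},
    {"wx":0,"wy":0,"wz":0,"tx":0,"ty":0,"tz":0,"hand":0},
    {"wx":0,"wy":0,"wz":0,"tx":0,"ty":0,"tz":0,"hand":0},
    {"wx":0,"wy":0,"wz":0,"tx":0,"ty":0,"tz":0,"hand":0},
  ],
)

```text
clock: 10.12
position: [0.6167, 0.1371, 0.0406]
ee_rot: [-3.141, 0.072, -0.0]
force: [-3.6, 1.3, 7.7]
width: 0.006
```

Clear contact on divider 2 at 7.7 N. Next is divider 3, 66 mm further on.

>>> step_arm(
  plan=[
    {"wx":0,"wy":0,"wz":0,"tx":0,"ty":0,"tz":-0.8,"hand":0},
    {"wx":0,"wy":0,"wz":0,"tx":0,"ty":1.1,"tz":0,"hand":0},
    {"wx":0,"wy":0,"wz":0,"tx":0,"ty":1.1,"tz":0,"hand":0},
    {"wx":0,"wy":0,"wz":0,"tx":0,"ty":1.1,"tz":0,"hand":0},
    {"wx":0,"wy":0,"wz":0,"tx":0,"ty":1.1,"tz":0,"hand":0},
    {"wx":0,"wy":0,"wz":0,"tx":0,"ty":1.1,"tz":0,"hand":0},
    {"wx":0,"wy":0,"wz":0,"tx":0,"ty":1.2,"tz":0,"hand":0},
    {"wx":0,"wy":0,"wz":0,"tx":0,"ty":0,"tz":0.4,"hand":0},
    {"wx":0,"wy":0,"wz":0,"tx":0,"ty":0,"tz":0,"hand":0},
    {"wx":0,"wy":0,"wz":0,"tx":0,"ty":0,"tz":0,"hand":0},
  ],
)

```text
clock: 10.95
position: [0.6133, 0.0704, 0.0437]
ee_rot: [-3.14, 0.072, 0.001]
force: [-0.3, 0.5, 0.3]
width: 0.007
```

```bash
python3 tip.py
```

```text
clock 10.95 rack xyz of tip (x from tips, y):  [0.0144 0.0983 0.0217] F [-0.3  0.5  0.3] w 0.01
turn units (tool) [-0.    0.01 -0.  ]
scene lowest z [0.0506 0.0525 0.0571]
  finger y 0.07663792576848268 0.11584869423963293
side lowest z [0.0511 0.0533 0.0595]
  finger y 0.08419286183215421 0.11975814437804211
```

>>> step_arm(
  plan=[
    {"wx":0,"wy":0,"wz":0,"tx":0,"ty":0,"tz":0.1,"hand":0},
    {"wx":0,"wy":0,"wz":0,"tx":0,"ty":0,"tz":0.1,"hand":0},
    {"wx":0,"wy":0,"wz":0,"tx":0,"ty":0,"tz":0.05,"hand":0},
    {"wx":0,"wy":0,"wz":0,"tx":0,"ty":0,"tz":0.05,"hand":0},
    {"wx":0,"wy":0,"wz":0,"tx":0,"ty":0,"tz":0.05,"hand":0},
    {"wx":0,"wy":0,"wz":0,"tx":0,"ty":0,"tz":0.05,"hand":0},
    {"wx":0,"wy":0,"wz":0,"tx":0,"ty":0,"tz":0,"hand":0},
    {"wx":0,"wy":0,"wz":0,"tx":0,"ty":0,"tz":0,"hand":0},
    {"wx":0,"wy":0,"wz":0,"tx":0,"ty":0,"tz":0,"hand":0},
    {"wx":0,"wy":0,"wz":0,"tx":0,"ty":0,"tz":0,"hand":0},
  ],
)

```text
clock: 11.88
position: [0.6135, 0.0702, 0.0405]
ee_rot: [-3.141, 0.072, -0.0]
force: [-2.0, 0.5, 5.8]
width: 0.009
```

>>> step_arm(
  plan=[
    {"wx":0,"wy":0,"wz":0,"tx":0,"ty":0,"tz":-3,"hand":0},
    {"wx":0,"wy":0,"wz":0,"tx":0,"ty":0,"tz":-3,"hand":0.7},
    {"wx":0,"wy":0,"wz":0,"tx":-2.7,"ty":-0.1,"tz":0,"hand":0.7},
    {"wx":0,"wy":0,"wz":0,"tx":-2.7,"ty":-0.1,"tz":0,"hand":0.7},
    {"wx":0,"wy":0,"wz":0,"tx":-2.7,"ty":-0.1,"tz":0,"hand":0.7},
    {"wx":0,"wy":0,"wz":0,"tx":-2.6,"ty":-0.2,"tz":0,"hand":0.7},
    {"wx":0,"wy":0,"wz":0,"tx":0,"ty":0,"tz":0,"hand":0.7},
    {"wx":0,"wy":0,"wz":0,"tx":0,"ty":0,"tz":0,"hand":0.7},
    {"wx":0,"wy":0,"wz":0,"tx":0,"ty":0,"tz":0,"hand":0.7},
    {"wx":0,"wy":0,"wz":0,"tx":0,"ty":0,"tz":0,"hand":0.7},
  ],
  force=3,
)

```text
clock: 12.72
position: [0.5081, 0.0798, 0.1002]
ee_rot: [-3.14, 0.073, -0.002]
force: [0.6, -0.3, 0.9]
width: 0.61
```

```bash
python3 go.py -0.092 0.1035 0.02;python3 - <<'E'
from h import *
p,d=arm.get_image("scene");cv2.imwrite("pics/scene5.png",cv2.resize(p[70:270,240:500,::-1],None,fx=3,fy=3,interpolation=2))
p,d=arm.get_image("side");cv2.imwrite("pics/side5.png",cv2.resize(p[120:320,240:480,::-1],None,fx=3,fy=3,interpolation=2))
E
```

```text
clock 12.72 rack xyz of tip (x from tips, y):  [-0.0911  0.1029  0.0782] F [ 0.6 -0.3  0.9] w 0.61
after-turn frame cm [-0.09 -0.06  5.82]
turn units (tool) [-0.   -0.01 -0.01]
```

View pics/scene5.png

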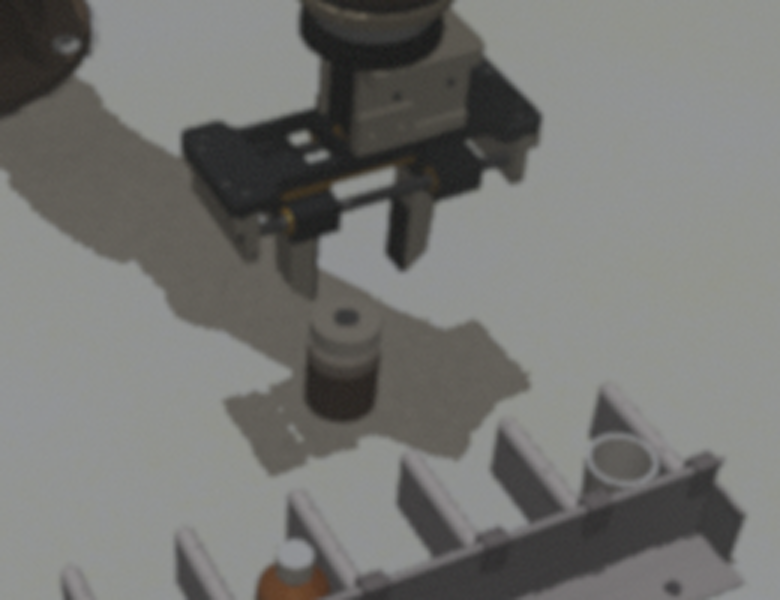

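View pics/side5.png

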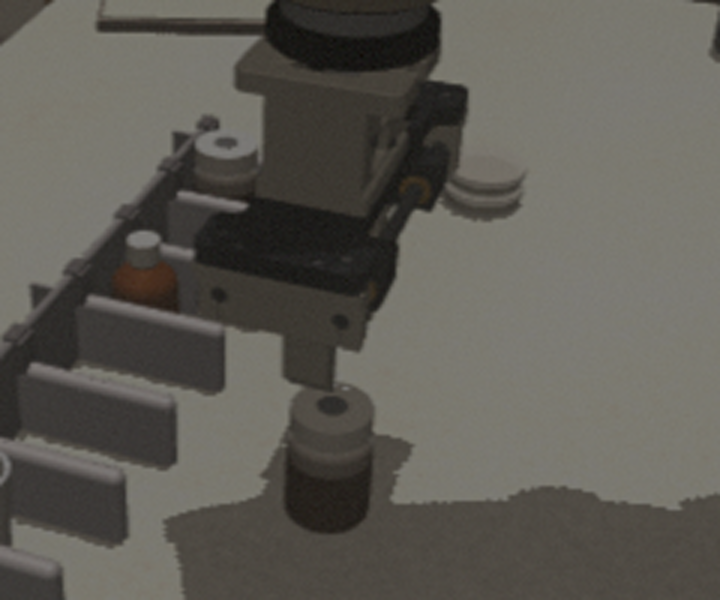

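>>> step_arm(
  plan=[
    {"wx":0,"wy":0,"wz":0,"tx":-0.1,"ty":0,"tz":0,"hand":0.75},
    {"wx":0,"wy":0,"wz":0,"tx":0,"ty":0,"tz":1,"hand":0.75},
    {"wx":0,"wy":0,"wz":0,"tx":0,"ty":0,"tz":1,"hand":0.75},
    {"wx":0,"wy":0,"wz":0,"tx":0,"ty":0,"tz":1.2,"hand":0.75},
    {"wx":0,"wy":0,"wz":0,"tx":0,"ty":0,"tz":1.2,"hand":0.75},
    {"wx":0,"wy":0,"wz":0,"tx":0,"ty":0,"tz":1.2,"hand":0.75},
    {"wx":0,"wy":0,"wz":0,"tx":0,"ty":0,"tz":1.2,"hand":0.75},
    {"wx":0,"wy":0,"wz":0,"tx":0,"ty":0,"tz":1,"hand":0.75},
    {"wx":0,"wy":0,"wz":0,"tx":0,"ty":0,"tz":0.5,"hand":0.75},
    {"wx":0,"wy":0,"wz":0,"tx":0,"ty":0,"tz":0,"hand":0.75},
  ],
)

```text
clock: 13.65
position: [0.5048, 0.0798, 0.0154]
ee_rot: [3.14, -0.072, -0.004]
force: [-0.4, -0.5, -0.1]
width: 0.749
```

```bash
python3 go.py;python3 - <<'E'
from h import *
p,d=arm.get_image("scene");cv2.imwrite("pics/scene6.png",cv2.resize(p[70:270,240:500,::-1],None,fx=3,fy=3,interpolation=2))
p,d=arm.get_image("side");cv2.imwrite("pics/side6.png",cv2.resize(p[120:320,240:480,::-1],None,fx=3,fy=3,interpolation=2))
E
```

```text
clock 13.65 rack xyz of tip (x from tips, y):  [-0.0943  0.1027 -0.0066] F [-0.4 -0.5 -0.1] w 0.75
turn units (tool) [ 0.01  0.02 -0.  ]
```

View pics/scene6.png

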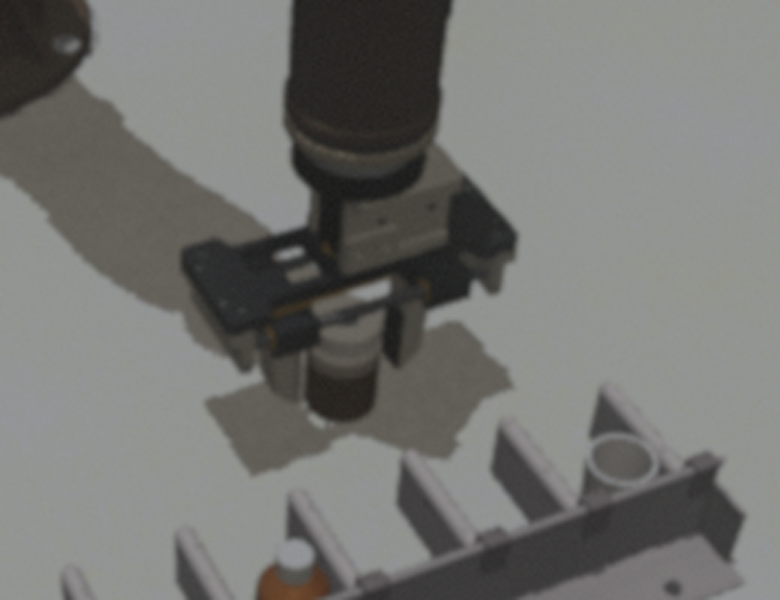

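View pics/side6.png

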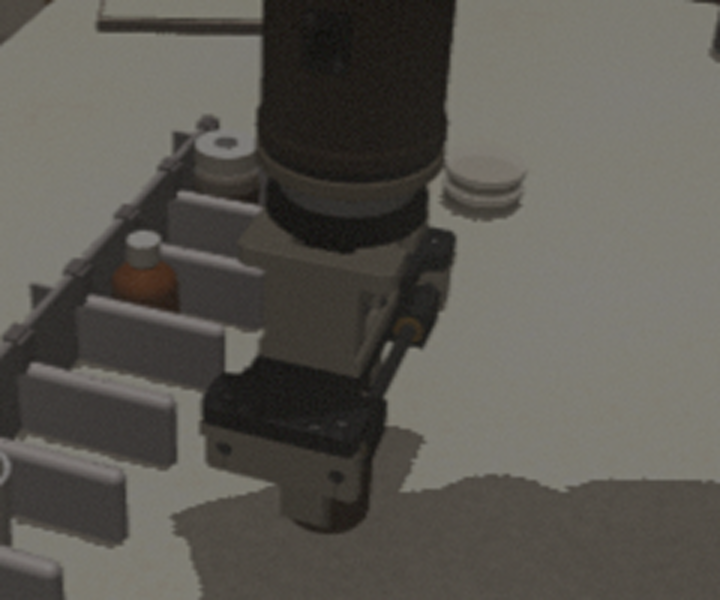

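>>> step_arm(
  plan=[
    {"wx":0,"wy":0,"wz":0,"tx":0,"ty":0,"tz":0,"hand":0.56},
    {"wx":0,"wy":0,"wz":0,"tx":0,"ty":0,"tz":0,"hand":0.56},
    {"wx":0,"wy":0,"wz":0,"tx":0,"ty":0.2,"tz":0,"hand":0.56},
    {"wx":0,"wy":0,"wz":0,"tx":0,"ty":0.3,"tz":0,"hand":0.56},
    {"wx":0,"wy":0,"wz":0,"tx":0,"ty":0.4,"tz":0,"hand":0.56},
    {"wx":0,"wy":0,"wz":0,"tx":0,"ty":0.5,"tz":0,"hand":0.56},
    {"wx":0,"wy":0,"wz":0,"tx":0,"ty":0.5,"tz":0,"hand":0.56},
    {"wx":0,"wy":0,"wz":0,"tx":0,"ty":0.5,"tz":0,"hand":0.56},
    {"wx":0,"wy":0,"wz":0,"tx":0,"ty":0.5,"tz":0,"hand":0.56},
    {"wx":0,"wy":0,"wz":0,"tx":0,"ty":0.5,"tz":0,"hand":0.56},
  ],
)

```text
clock: 14.58
position: [0.5043, 0.0453, 0.017]
ee_rot: [3.141, -0.073, -0.0]
force: [0.1, 2.6, 1.4]
width: 0.564
```

>>> step_arm(
  plan=[
    {"wx":0,"wy":0,"wz":0,"tx":0,"ty":0.4,"tz":0,"hand":0.56},
    {"wx":0,"wy":0,"wz":0,"tx":0,"ty":0.3,"tz":0,"hand":0.56},
    {"wx":0,"wy":0,"wz":0,"tx":0,"ty":0.2,"tz":0,"hand":0.56},
    {"wx":0,"wy":0,"wz":0,"tx":0,"ty":0.1,"tz":0,"hand":0.56},
    {"wx":0,"wy":0,"wz":0,"tx":0,"ty":0,"tz":0,"hand":0.56},
    {"wx":0,"wy":0,"wz":0,"tx":0,"ty":0,"tz":0,"hand":0.56},
    {"wx":0,"wy":0,"wz":0,"tx":0,"ty":0,"tz":0,"hand":0.7},
    {"wx":0,"wy":0,"wz":0,"tx":0,"ty":0,"tz":0,"hand":0.7},
    {"wx":0,"wy":0,"wz":0,"tx":0,"ty":0,"tz":0,"hand":0.7},
    {"wx":0,"wy":0,"wz":0,"tx":0,"ty":0,"tz":0,"hand":0.7},
  ],
)

```text
clock: 15.42
position: [0.5038, 0.036, 0.017]
ee_rot: [3.141, -0.072, -0.0]
force: [0.8, -0.0, -0.3]
width: 0.697
```

```bash
python3 go.py;python3 - <<'E'
from h import *
p,d=arm.get_image("scene");cv2.imwrite("pics/scene7.png",cv2.resize(p[70:270,240:500,::-1],None,fx=3,fy=3,interpolation=2))
E
```

```text
clock 15.42 rack xyz of tip (x from tips, y):  [-0.0934  0.0589 -0.005 ] F [ 0.8 -0.  -0.3] w 0.70
turn units (tool) [ 0.  0. -0.]
```

View pics/scene7.png

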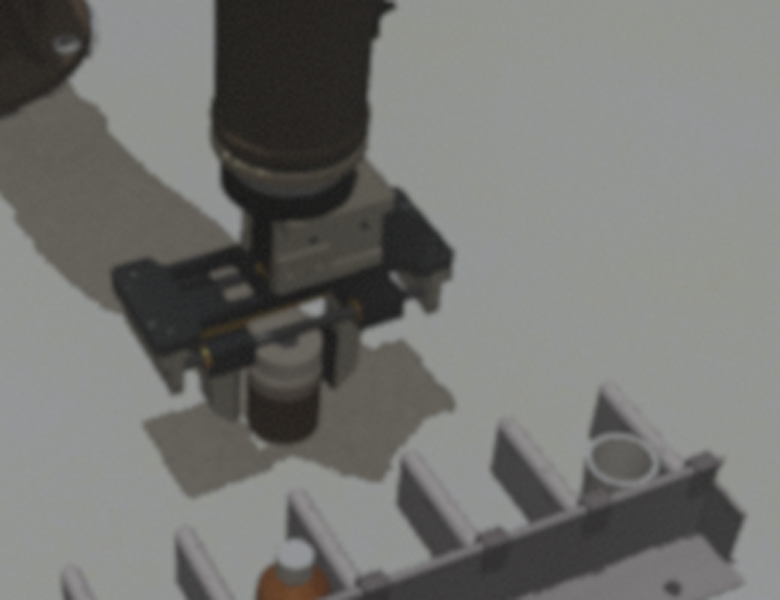

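>>> step_arm(
  plan=[
    {"wx":0,"wy":0,"wz":0,"tx":-0.5,"ty":0,"tz":0,"hand":0.75},
    {"wx":0,"wy":0,"wz":0,"tx":-1,"ty":0,"tz":0,"hand":0.75},
    {"wx":0,"wy":0,"wz":0,"tx":-1.5,"ty":0,"tz":0,"hand":0.75},
    {"wx":0,"wy":0,"wz":0,"tx":-1.5,"ty":0,"tz":0,"hand":0.75},
    {"wx":0,"wy":0,"wz":0,"tx":-1.5,"ty":0,"tz":0,"hand":0.75},
    {"wx":0,"wy":0,"wz":0,"tx":0,"ty":0,"tz":0,"hand":0.1},
    {"wx":0,"wy":0,"wz":0,"tx":0,"ty":0,"tz":0,"hand":0.1},
    {"wx":0,"wy":0,"wz":0,"tx":0,"ty":0,"tz":0,"hand":0.1},
    {"wx":0,"wy":0,"wz":0,"tx":0,"ty":0,"tz":0,"hand":0.1},
    {"wx":0,"wy":0,"wz":0,"tx":0,"ty":0,"tz":0,"hand":0.1},
  ],
)

```text
clock: 16.3
position: [0.4447, 0.0388, 0.0171]
ee_rot: [-3.141, 0.073, -0.001]
force: [0.3, -0.3, 0.7]
width: 0.44
```

```bash
python3 go.py;cat > jar.py <<'E'
from h import *
import go,sys
tag=sys.argv[1]
for n in("scene","side"):
    p,d=arm.get_image(n);W=cloud(n,d)
    r=np.c_[(W@go.ex)[...,None]-.595,(W@go.ey)[...,None],W[...,2:]]
    m=(d>0)&(r[...,2]>.068)&(r[...,2]<.0745)&(abs(r[...,1]-.0615)<.05)&(r[...,0]>-.2)&(r[...,0]<.09)
    m=m&(p.min(-1)>90)
    s=r[m][:,:2].astype(np.float32)
    if len(s)>20:
        c,rr=cv2.minEnclosingCircle(s);print(n,len(s),"jar rack xy",np.round(c,4),"r",round(rr,4))
    if n=="scene": cv2.imwrite(f"pics/scene{tag}.png",cv2.resize(p[120:320,240:500,::-1],None,fx=3,fy=3,interpolation=2))
    else: cv2.imwrite(f"pics/side{tag}.png",cv2.resize(p[120:320,180:420,::-1],None,fx=3,fy=3,interpolation=2))
E
python3 jar.py 8
```

```text
clock 16.30 rack xyz of tip (x from tips, y):  [-0.1525  0.059  -0.0049] F [ 0.3 -0.3  0.7] w 0.44
turn units (tool) [-0.   -0.01 -0.01]
clock 16.30 rack xyz of tip (x from tips, y):  [-0.1525  0.059  -0.0049] F [ 0.3 -0.3  0.7] w 0.44
turn units (tool) [-0.   -0.01 -0.01]
scene 260 jar rack xy [-0.0884  0.0591] r 0.023
side 140 jar rack xy [-0.0906  0.0622] r 0.0213
```

View pics/scene8.png

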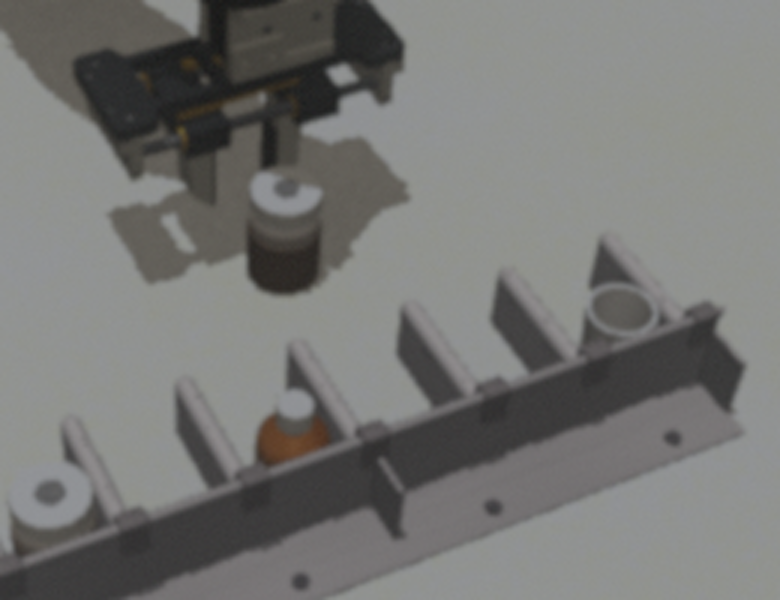

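View pics/side8.png

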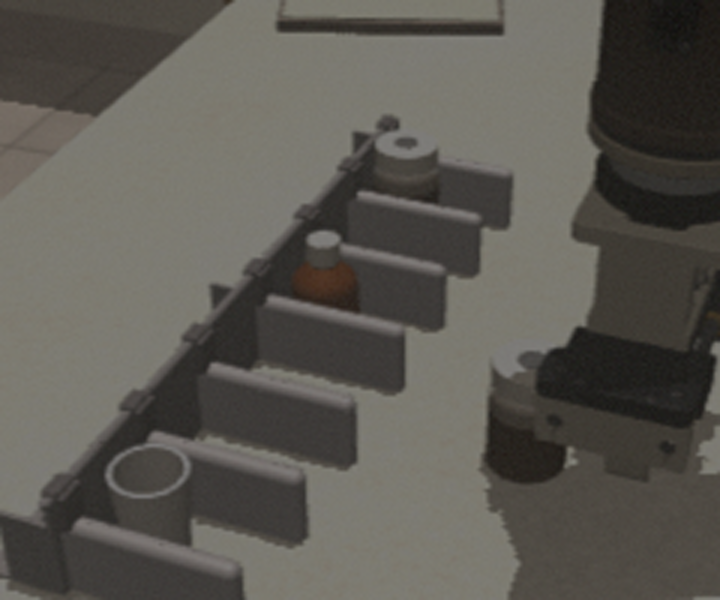

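>>> step_arm(
  plan=[
    {"wx":0,"wy":0,"wz":0,"tx":0,"ty":-0.2,"tz":0,"hand":0.1},
    {"wx":0,"wy":0,"wz":0,"tx":0,"ty":0,"tz":0,"hand":0.1},
    {"wx":0,"wy":0,"wz":0,"tx":0,"ty":0,"tz":0,"hand":0.1},
    {"wx":0,"wy":0,"wz":0,"tx":0,"ty":0,"tz":0,"hand":0.1},
    {"wx":0,"wy":0,"wz":0,"tx":0,"ty":0,"tz":0,"hand":0.1},
    {"wx":0,"wy":0,"wz":0,"tx":0.5,"ty":0,"tz":0,"hand":0.1},
    {"wx":0,"wy":0,"wz":0,"tx":0.5,"ty":0,"tz":0,"hand":0.1},
    {"wx":0,"wy":0,"wz":0,"tx":0.5,"ty":0,"tz":0,"hand":0.1},
    {"wx":0,"wy":0,"wz":0,"tx":0.5,"ty":0,"tz":0,"hand":0.1},
    {"wx":0,"wy":0,"wz":0,"tx":0,"ty":0,"tz":0,"hand":0.1},
  ],
)

```text
clock: 17.23
position: [0.4656, 0.0399, 0.0171]
ee_rot: [-3.14, 0.073, -0.002]
force: [-0.5, 0.3, 0.3]
width: 0.099
```

>>> step_arm(
  plan=[
    {"wx":0,"wy":0,"wz":0,"tx":0.2,"ty":0,"tz":0,"hand":0.1},
    {"wx":0,"wy":0,"wz":0,"tx":0.3,"ty":0,"tz":0,"hand":0.1},
    {"wx":0,"wy":0,"wz":0,"tx":0.4,"ty":0,"tz":0,"hand":0.1},
    {"wx":0,"wy":0,"wz":0,"tx":0.5,"ty":0,"tz":0,"hand":0.1},
    {"wx":0,"wy":0,"wz":0,"tx":0.6,"ty":0,"tz":0,"hand":0.1},
    {"wx":0,"wy":0,"wz":0,"tx":0.6,"ty":0,"tz":0,"hand":0.1},
    {"wx":0,"wy":0,"wz":0,"tx":0.6,"ty":0,"tz":0,"hand":0.1},
    {"wx":0,"wy":0,"wz":0,"tx":0.6,"ty":0,"tz":0,"hand":0.1},
    {"wx":0,"wy":0,"wz":0,"tx":0.6,"ty":0,"tz":0,"hand":0.1},
    {"wx":0,"wy":0,"wz":0,"tx":0.4,"ty":0,"tz":0,"hand":0.1},
  ],
)

```text
clock: 18.07
position: [0.5129, 0.0376, 0.017]
ee_rot: [-3.141, 0.073, -0.001]
force: [-1.4, 1.0, 0.2]
width: 0.103
```

```bash
python3 jar.py 9
```

```text
clock 18.07 rack xyz of tip (x from tips, y):  [-0.0843  0.0609 -0.005 ] F [-1.4  1.   0.2] w 0.10
turn units (tool) [-0.   -0.   -0.01]
scene 210 jar rack xy [-0.0492  0.0597] r 0.0216
```

View pics/scene9.png

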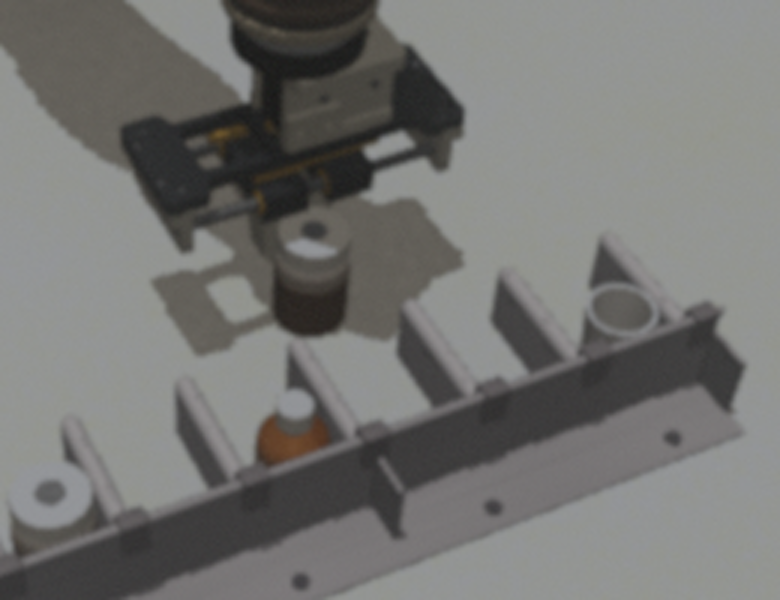

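View pics/side9.png

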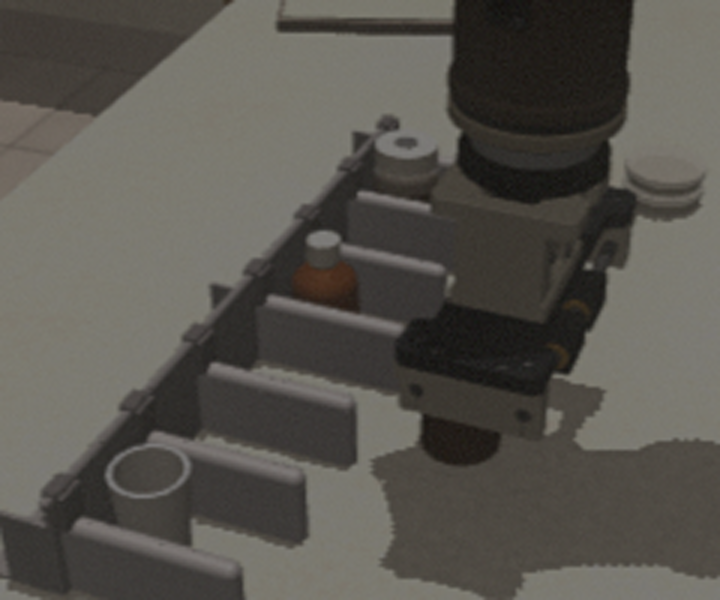

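>>> step_arm(
  plan=[
    {"wx":0,"wy":0,"wz":0,"tx":0.6,"ty":0,"tz":0,"hand":0.1},
    {"wx":0,"wy":0,"wz":0,"tx":0.6,"ty":0,"tz":0,"hand":0.1},
    {"wx":0,"wy":0,"wz":0,"tx":0.6,"ty":0,"tz":0,"hand":0.1},
    {"wx":0,"wy":0,"wz":0,"tx":0.6,"ty":0,"tz":0,"hand":0.1},
    {"wx":0,"wy":0,"wz":0,"tx":0.6,"ty":0,"tz":0,"hand":0.1},
    {"wx":0,"wy":0,"wz":0,"tx":0.6,"ty":0,"tz":0,"hand":0.1},
    {"wx":0,"wy":0,"wz":0,"tx":0.6,"ty":0,"tz":0,"hand":0.1},
    {"wx":0,"wy":0,"wz":0,"tx":0.6,"ty":0,"tz":0,"hand":0.1},
    {"wx":0,"wy":0,"wz":0,"tx":0.6,"ty":0,"tz":0,"hand":0.1},
    {"wx":0,"wy":0,"wz":0,"tx":0.6,"ty":0,"tz":0,"hand":0.1},
  ],
)

```text
clock: 19.0
position: [0.5724, 0.0348, 0.017]
ee_rot: [3.141, -0.073, -0.0]
force: [-1.4, 0.5, 0.3]
width: 0.1
```

```bash
python3 jar.py 10
```

```text
clock 19.00 rack xyz of tip (x from tips, y):  [-0.0247  0.0609 -0.005 ] F [-1.4  0.5  0.3] w 0.10
turn units (tool) [ 0.    0.   -0.01]
scene 232 jar rack xy [0.0087 0.0593] r 0.0226
```

View pics/scene10.png

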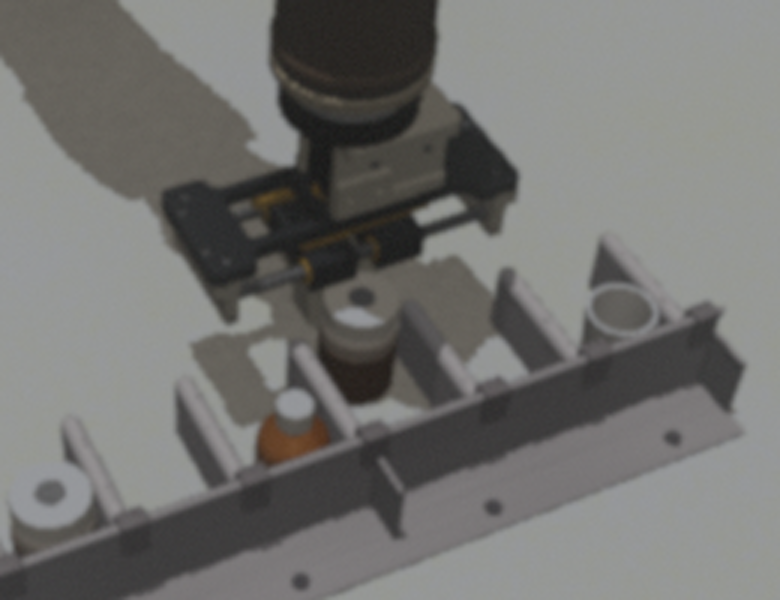

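View pics/side10.png

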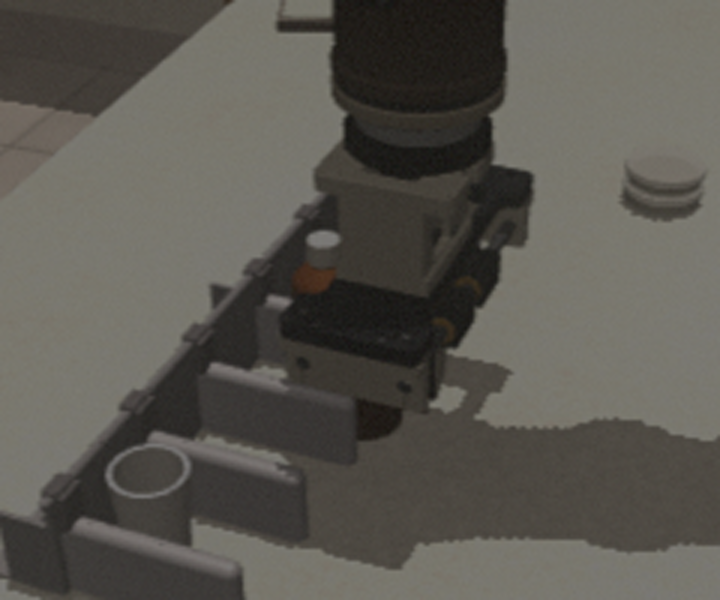

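>>> step_arm(
  plan=[
    {"wx":0,"wy":0,"wz":0,"tx":0.6,"ty":0,"tz":0,"hand":0.1},
    {"wx":0,"wy":0,"wz":0,"tx":0.6,"ty":0,"tz":0,"hand":0.1},
    {"wx":0,"wy":0,"wz":0,"tx":0.6,"ty":0,"tz":0,"hand":0.1},
    {"wx":0,"wy":0,"wz":0,"tx":0.6,"ty":0,"tz":0,"hand":0.1},
    {"wx":0,"wy":0,"wz":0,"tx":0.6,"ty":0,"tz":0,"hand":0.1},
    {"wx":0,"wy":0,"wz":0,"tx":0.6,"ty":0,"tz":0,"hand":0.1},
    {"wx":0,"wy":0,"wz":0,"tx":0.6,"ty":0,"tz":0,"hand":0.1},
    {"wx":0,"wy":0,"wz":0,"tx":0.5,"ty":0,"tz":0,"hand":0.1},
    {"wx":0,"wy":0,"wz":0,"tx":0.4,"ty":0,"tz":0,"hand":0.1},
    {"wx":0,"wy":0,"wz":0,"tx":0.3,"ty":0,"tz":0,"hand":0.1},
  ],
)

```text
clock: 19.93
position: [0.6263, 0.0324, 0.017]
ee_rot: [-3.141, 0.072, -0.0]
force: [-1.9, 0.6, 0.3]
width: 0.095
```

```bash
python3 jar.py 11
```

```text
clock 19.93 rack xyz of tip (x from tips, y):  [ 0.0292  0.0609 -0.005 ] F [-1.9  0.6  0.3] w 0.10
turn units (tool) [-0.   -0.   -0.01]
scene 257 jar rack xy [0.0635 0.0592] r 0.0216
```

View pics/scene11.png

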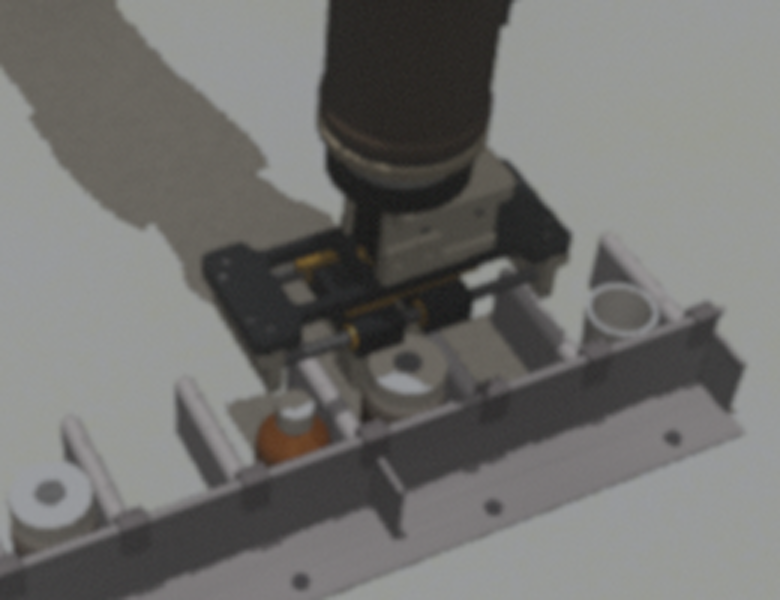

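Jar at 63 mm. The last few millimetres go slowly until I feel the rail.

>>> step_arm(
  plan=[
    {"wx":0,"wy":0,"wz":0,"tx":0.1,"ty":0,"tz":0,"hand":0.1},
    {"wx":0,"wy":0,"wz":0,"tx":0.1,"ty":0,"tz":0,"hand":0.1},
    {"wx":0,"wy":0,"wz":0,"tx":0.1,"ty":0,"tz":0,"hand":0.1},
    {"wx":0,"wy":0,"wz":0,"tx":0.1,"ty":0,"tz":0,"hand":0.1},
    {"wx":0,"wy":0,"wz":0,"tx":0.1,"ty":0,"tz":0,"hand":0.1},
    {"wx":0,"wy":0,"wz":0,"tx":0.1,"ty":0,"tz":0,"hand":0.1},
    {"wx":0,"wy":0,"wz":0,"tx":0,"ty":0,"tz":0,"hand":0.1},
    {"wx":0,"wy":0,"wz":0,"tx":0,"ty":0,"tz":0,"hand":0.1},
    {"wx":0,"wy":0,"wz":0,"tx":0,"ty":0,"tz":0,"hand":0.1},
    {"wx":0,"wy":0,"wz":0,"tx":0,"ty":0,"tz":0,"hand":0.1},
  ],
)

```text
clock: 20.87
position: [0.6319, 0.0321, 0.017]
ee_rot: [-3.141, 0.072, -0.0]
force: [-0.7, 0.8, -0.0]
width: 0.101
```

```bash
python3 jar.py 12
```

```text
clock 20.87 rack xyz of tip (x from tips, y):  [ 0.0348  0.0609 -0.005 ] F [-0.7  0.8 -0. ] w 0.10
turn units (tool) [-0. -0. -0.]
scene 258 jar rack xy [0.0683 0.0596] r 0.0225
```

>>> step_arm(
  plan=[
    {"wx":0,"wy":0,"wz":0,"tx":0.05,"ty":0,"tz":0,"hand":0.1},
    {"wx":0,"wy":0,"wz":0,"tx":0.05,"ty":0,"tz":0,"hand":0.1},
    {"wx":0,"wy":0,"wz":0,"tx":0.05,"ty":0,"tz":0,"hand":0.1},
    {"wx":0,"wy":0,"wz":0,"tx":0.05,"ty":0,"tz":0,"hand":0.1},
    {"wx":0,"wy":0,"wz":0,"tx":0.05,"ty":0,"tz":0,"hand":0.1},
    {"wx":0,"wy":0,"wz":0,"tx":0,"ty":0,"tz":0,"hand":0.1},
    {"wx":0,"wy":0,"wz":0,"tx":0,"ty":0,"tz":0,"hand":0.1},
    {"wx":0,"wy":0,"wz":0,"tx":0,"ty":0,"tz":0,"hand":0.1},
    {"wx":0,"wy":0,"wz":0,"tx":0,"ty":0,"tz":0,"hand":0.1},
    {"wx":0,"wy":0,"wz":0,"tx":0,"ty":0,"tz":0,"hand":0.1},
  ],
)

```text
clock: 21.8
position: [0.6338, 0.032, 0.0169]
ee_rot: [3.141, -0.072, -0.001]
force: [-5.1, 0.2, 3.4]
width: 0.099
```

It touches the rail at about 5 N. Now I'll back straight out, then lift.

>>> step_arm(
  plan=[
    {"wx":0,"wy":0,"wz":0,"tx":-0.3,"ty":0,"tz":0,"hand":0.1},
    {"wx":0,"wy":0,"wz":0,"tx":-1,"ty":0,"tz":0,"hand":0.1},
    {"wx":0,"wy":0,"wz":0,"tx":-2,"ty":0,"tz":0,"hand":0.1},
    {"wx":0,"wy":0,"wz":0,"tx":-2,"ty":0,"tz":0,"hand":0.1},
    {"wx":0,"wy":0,"wz":0,"tx":-2.5,"ty":0,"tz":0,"hand":0.1},
    {"wx":0,"wy":0,"wz":0,"tx":-2.5,"ty":0,"tz":0,"hand":0.1},
    {"wx":0,"wy":0,"wz":0,"tx":-2.5,"ty":0,"tz":0,"hand":0.1},
    {"wx":0,"wy":0,"wz":0,"tx":-1,"ty":0,"tz":-3,"hand":0.1},
    {"wx":0,"wy":0,"wz":0,"tx":-1,"ty":0,"tz":-3,"hand":0.1},
    {"wx":0,"wy":0,"wz":0,"tx":-1,"ty":0,"tz":-3,"hand":0.1},
  ],
)

```text
clock: 22.63
position: [0.4763, 0.0395, 0.1081]
ee_rot: [-3.14, 0.072, -0.001]
force: [0.9, -0.0, -0.2]
width: 0.098
```

>>> step_arm(
  plan=[
    {"wx":0,"wy":0,"wz":0,"tx":0,"ty":0,"tz":-2,"hand":0.1},
    {"wx":0,"wy":0,"wz":0,"tx":0,"ty":0,"tz":-2,"hand":0.1},
    {"wx":0,"wy":0,"wz":0,"tx":0,"ty":0,"tz":0,"hand":0.1},
    {"wx":0,"wy":0,"wz":0,"tx":0,"ty":0,"tz":0,"hand":0.1},
    {"wx":0,"wy":0,"wz":0,"tx":0,"ty":0,"tz":0,"hand":0.1},
    {"wx":0,"wy":0,"wz":0,"tx":0,"ty":0,"tz":0,"hand":0.1},
    {"wx":0,"wy":0,"wz":0,"tx":0,"ty":0,"tz":0,"hand":0.1},
    {"wx":0,"wy":0,"wz":0,"tx":0,"ty":0,"tz":0,"hand":0.1},
    {"wx":0,"wy":0,"wz":0,"tx":0,"ty":0,"tz":0,"hand":0.1},
    {"wx":0,"wy":0,"wz":0,"tx":0,"ty":0,"tz":0,"hand":0.1},
  ],
)

```text
clock: 23.47
position: [0.4763, 0.0393, 0.1467]
ee_rot: [-3.141, 0.072, 0.001]
force: [-0.7, -0.1, -0.7]
width: 0.105
```

```bash
python3 jar.py 13
python3 - <<'E'
from h import *
import meas
p,d=arm.get_image("scene");meas.meas("scene",d)
E
```

```text
clock 23.47 rack xyz of tip (x from tips, y):  [-0.121   0.061   0.1247] F [-0.7 -0.1 -0.7] w 0.10
turn units (tool) [ 0.    0.01 -0.  ]
scene 380 jar rack xy [0.0695 0.0594] r 0.0231
side 218 jar rack xy [0.0684 0.0616] r 0.022
scene rail slope 0.04556122799180421 ztop 0.06732218963437275 y ext -0.23045378007736309 0.21734602411187512 x@0 0.6899946820937941
  bar y_r mid -0.1854 w 0.0123  tip x_r 0.5952 z 0.0442 n 160 tip world [ 0.5854 -0.2123]
  bar y_r mid -0.1174 w 0.0122  tip x_r 0.5960 z 0.0443 n 137 tip world [ 0.5884 -0.1443]
  bar y_r mid -0.0485 w 0.0115  tip x_r 0.5952 z 0.0441 n 120 tip world [ 0.5899 -0.0755]
  bar y_r mid 0.0217 w 0.0110  tip x_r 0.5940 z 0.0437 n 99 tip world [ 0.5932 -0.0053]
  bar y_r mid 0.0962 w 0.0113  tip x_r 0.5949 z 0.0439 n 83 tip world [0.5983 0.0691]
  bar y_r mid 0.1620 w 0.0123  tip x_r 0.5963 z 0.0437 n 74 tip world [0.6024 0.1348]
  bar y_r mid 0.2340 w 0.0128  tip x_r 0.5974 z 0.0439 n 61 tip world [0.6072 0.2066]
   jar [0.5073 0.0528] 0.022698793560266495 z 0.39374029248068965
   dish [ 0.4866 -0.286 ] 0.03054288774728775 z 0.03213280944535578
```

View pics/scene13.png

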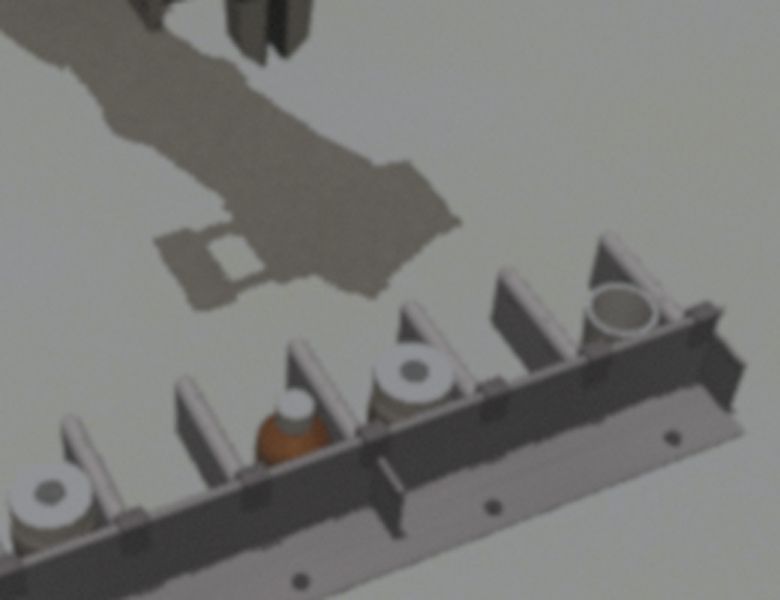

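View pics/side13.png

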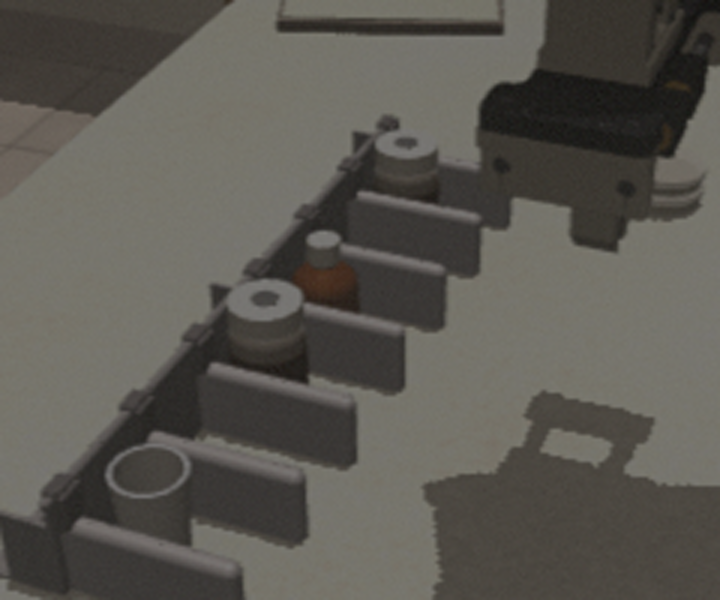

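```bash
python3 -c "
from cell import arm
print(arm.sign_off())"
```

```text
the job is handed in; nothing more can be done
None
```

The jar is in the third gap, back against the rail and upright. The hand is clear and the job is handed in at about 23.5 s. No verdict came back.

- **Divider touches:** The closed fingertips touched dividers 1, 2 and 3 in order at about 6, 8 and 6 N. I lifted the finger only 8 mm over the two gaps.
- **Jar:** I slid it sideways about 43 mm between the open fingers, then pushed it in with the nearly closed fingers until I felt about 5 N from the rail.

**Last checks:**
- **Jar position:** The two cameras put its centre 68 to 69.5 mm behind the front tips. More than 64 is needed and 72 is fully home. It sits 34 to 38 mm from the centre lines of dividers 3 and 4.
- **Bystanders:** The dishes measured within about 2 mm of their start. I checked the beaker, bottle and twin only by eye, and they look unmoved and upright.

**What disagreed:**
- **Fingertip height:** The fingertips were about 27 mm higher than the reported pose and stated overhang imply. Both cameras showed it, and the first contact confirmed it, at TCP z 0.0406. I used the camera height from then on. If the judge takes the grasp-point height from the reported pose, it was about 0.038 m during the touches, below the required 0.045 m. From the cameras it was about 0.064 m.
- **Jar depth:** The cameras read 2 to 4 mm short of fully home even though I felt the rail; the calibration is only good to about 2 mm.

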